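Square a steel plate and lay it on the inclined welding rest

ROBOT

A 7-joint arm with a two-finger parallel gripper is mounted at the origin on the work surface. World frame = base frame: x ahead of the robot, y to its left, z up, the work surface at z = 0. Lengths are in m, angles in degrees, forces in N, time in s.
With the tool pointing down it reaches from about 0.4 to 0.9 m from the base axis. Payload 5.5 kg.
Tool frame: the origin (TCP) lies on the front face of the gripper's body, between the roots of the fingers; the fingertips stand 66 mm ahead of it and the grasp point (between the pads) lies 47 mm ahead of it; x points along the fingers, y is the direction in which the jaws open and shut, and the axes are right-handed (so a half turn about x gives the same grasp; the last joint's range is limited). The gripper opens to 92 mm and grips with 3 to 60 N. Pads are 19 mm wide; open, the fingers measure 130 mm over their backs; the gripper's body (75 mm by 190 mm) begins 47 mm behind the grasp point.
Start: joints at [-54.248, 28.699, -24.465, 88.831, 12.651, 65.22, -12.049], TCP at [0.229, 0.608, 0.292] pointing down, gripper open.
Joint ranges: [-164.97, 164.97], [-17.58, 116.51], [-87.97, 89.64], [11.32, 138.91], [-80.73, 260.73], [10.89, 115.49], [-147.41, 147.41]. Speed limits (degrees/s): [147.25, 147.25, 180, 180, 180, 180, 180].

INTERFACE

Orientations are given as [roll, pitch, yaw] about the fixed x, y, z axes, in that order (R = Rz(yaw) Ry(pitch) Rx(roll)).
In Python, from bench import robot gives the robot as it stands.
- The arm moves only by the tool play_rows, never from a script. Its argument "rows" is a list of rows, each a list of 5 numbers: the closure, from -1 (fully open) to 1 (shut), then the shift along the tool's x, y, z in m, then the turn about the tool's x in rad. A call has 1 to 20 rows; each row shifts and turns the commanded pose from where the row before left it, along the tool's axes as they then stand; what a row does not reach is not made up. A row lasts 1/8 s, in which the tool goes at most 62.5 mm and 10.7 degrees, less where a joint would pass 70% of its speed; a pose out of reach is approached as far as the arm can. A call with a gripper value outside its range is refused whole. The fingers move at their own pace and stop on an object; "force" is the grip in N (left out, the last holds). Time passes only in rows, so rows that do not move let the fingers close. It gives the time, the measured TCP pose, the force and the opening at its end, in the units of the state.
- robot.observe(): the state, without advancing time (a new reading comes with each control period).
- robot.capture(name): name is "scene" or "side" or "wrist"; returns a dict with "pixels" (420x560x3 uint8, blue, green, red), "K" (3x3 intrinsics, pixels), "T" (4x4, takes a point from camera to world coordinates); the wrist camera has in their place "tool_from_camera" (4x4, takes a point from camera to tool coordinates, whose origin is the TCP and whose axes are the tool frame's). Camera axes: x right, y down, z forward; pixel columns grow to the right and rows downward; lengths in m; the calibration is good to about 2 mm. The wrist camera is an equidistant fisheye: a pixel r from the principal point sees the ray r / f radians off the axis. A picture is of the moment at which its call begins: read the wrist's pose just before it. There is no depth.
- robot.close_job(): hands the job in, once; it reports no verdict.
Trained networks look in a picture, given as the dict that the camera call returned (one of the last four; its "shot" number tells which), for a name from the list of things; names that differ only in an ending like _2 or _b are one class to them, and where a whole thing is asked for, a point or a joint stands for the part that bears it (a point fixed in the world has none). Each returns a list of dicts, best first, with "p" (0 to 1); they miss things now and then, are a little off and sometimes report something else, mostly with a low value. They report only what shows in the picture. A call takes as long as a camera call. They do not tell look-alikes from the thing itself.
- robot.boxes_of(picture, name): "at" ([column, row] in pixels, amid what is visible of it).
- robot.pinpoint(picture, name): "at" ([column, row] in pixels: a listed point, or the origin of a listed thing).
The state is a dict: "time_s": time; "qpos": joint angles; "qd": joint speeds; "joint_efforts": joint torques, N m; "position": TCP position; "ee_rot": TCP orientation; "ft_force": force on the tool from outside, world axes, zero at the start; "ft_torque": the same for the moment, N m; "finger_gap": finger opening in m.
Only numpy, scipy, OpenCV 4.12 (cv2) and the standard library are available. Lean on these libraries where they do the work, as an engineer would, in place of code of your own. Each camera call takes 0.05 s, during which the arm holds its last target.

TASK

Slide the long steel plate square and tight into the corner of the two fences of the squaring corner, with one long side on the split fence and one end on the short fence, and leave it lying there by itself for a moment. Then pick it up and lay it gently, without letting it drop or flop, on the inclined rest: flat on the slope, long side up the slope, its lower end between the two cheeks and against the lip, and let go. Leave the other things on the bench where they are.

Things in the scene. Friction and masses are not known exactly. Their poses are not given: they have to be found in the camera images.
- plate_center (a point): The loose flat plate of brown-black mill-scale steel, 120 x 50 x 10 mm, about 0.47 kg, the only long flat plate on the bench. The point is its centre, half-way up. x runs along its 120 mm length, y along its 50 mm width, z is normal to it. It starts lying askew on the base of the squaring corner, off both fences.
- plate: The same plate; origin at the centre of its underside.
- squaring_corner: Fixed squaring corner: grey steel base 190 (x) x 250 (y) x 6 mm, steel fences 20 mm high on it (tops at z = 26 mm), left or right on the bench and turned up to 0.25 rad about z. Origin: centre of the base's underside, on the bench; z up. The plate slides on the base's top, z = 6 mm. Squared, the plate's length runs along y and its centre is at x = 40, y = 30, z = 11 mm.
- corner (a point): Where the two fence faces meet on the base's top: x = 65, y = 90, z = 6 mm in the squaring corner's frame. There the split (long) fence's face is at x = 65, facing -x: two blocks 20 mm thick, y = -55 to 2 and y = 58 to 110 mm; the 56 mm gap between them is open for a fingertip. The short fence's face is at y = 90, facing -y, from x = -85 to 65 mm, 20 mm thick.
- bed: Fixed sloping grey steel bed of the inclined rest, facing away from the robot (its high end is nearest the robot), 28 degrees to level. Origin: on the bed's surface, middle of the foot of the lip at its lower end, 45 mm above the bench. x runs up the slope, y is level across it, z is normal to the bed and leans away from the robot. The surface is z = 0, from x = -12 to 158 mm, 110 mm wide. Friction may hold the plate short of the lip.
- bed_spot (a point): Where the plate's centre comes when it is home on the bed: x = 60, y = 0, z = 5 mm in the bed's frame, same axes. The steel lip's face is at x = 0 of the bed; the lip is 110 mm wide, 12 thick, 14 high. Two steel cheeks, 14 mm high and 12 wide, run from x = 0 to 18 mm with inner faces at y = 28.5 and -28.5 mm.
- offcut: Bystander: short steel plate offcut 50 x 60 x 10 mm lying beyond the work; origin under its centre.
- angle_iron: Bystander: piece of angle iron, 50 x 60 mm foot, 6 mm thick, 50 mm high; origin under the middle of its foot.
- brush: Bystander: hand brush lying beyond the work; origin under its middle.
- tin: Bystander: small closed tin, 44 mm across, 45 mm high, standing between the corner and the rest; origin under its centre.
Not all that is in view belongs to the job. Of the things like the part that bears bed, leave any that is red; of the rest the larger one is meant. What is shaped like the plate but purple is not meant.

How it is judged (in metres and radians):
On the way:
1. the plate lies on the squaring corner's base, not held, its long side within 2.5 mm of the split fence, its end within 2.5 mm of the short fence, and square to them within 2 degrees (x of plate_center in the frame of squaring_corner between 0.0375 and 0.043 m and y of plate_center in the frame of squaring_corner between 0.0275 and 0.033 m and z of plate_center in the frame of squaring_corner below 0.014 m and angle between the x axis of plate_center and the y axis of squaring_corner, either way round below 0.035 rad and contact force between the fingers and plate below 0.5 N and linear speed of plate below 0.02 m/s), for 0.3 s.
At the end, for the whole second after the job is handed in: The plate lies at rest and released on the inclined bed: flat within 3 degrees, its length up the slope within 4 degrees, its lower end between the cheeks and within 4 mm of the lip, its centre within 5 mm of the bed's middle line (x of plate_center in the frame of bed between 0.057 and 0.064 m and y of plate_center in the frame of bed between -0.005 and 0.005 m and z of plate_center in the frame of bed between 0.003 and 0.0075 m and angle between the z axis of plate_center and the z axis of bed, either way round below 0.05 rad and angle between the x axis of plate_center and the x axis of bed, either way round below 0.07 rad and linear speed of plate below 0.01 m/s and contact force between the fingers and plate below 0.5 N); the robot touches nothing.
It fails at once if the short offcut is moved more than 20 mm (distance of offcut from where it was at the start of the episode above 0.02 m).
It fails at once if the angle iron is moved more than 20 mm (distance of angle_iron from where it was at the start of the episode above 0.02 m).
It fails at once if the brush is moved more than 20 mm (distance of brush from where it was at the start of the episode above 0.02 m).
It fails at once if the tin is moved more than 20 mm (distance of tin from where it was at the start of the episode above 0.02 m).
It fails at once if the plate is dropped or flops onto the rest (within 80 mm of its place, faster than 0.5 m/s or turning faster than 5 rad/s) (distance between plate_center and bed_spot below 0.08 m and (linear speed of plate above 0.5 m/s or angular speed of plate above 5 rad/s)).
It also fails if it takes over 70 s, if anything falls off the work surface, if the arm or the gripper's body presses on something with over 40 N, if the wrist force passes 120 N, or if a joint passes its speed limit or range.

## Working session

There is one attempt and no reset: what is moved stays moved. The work goes in short steps, Python scripts to look and compute and a tool call to move; the robot and the scene stay as the last step left them, time stands still between calls to the robot, and variables do not carry over. Pictures are saved under pics/ and viewed, and the job is handed in when it is done.

Besides the shell and the picture viewer there is one more tool, called after "Emit:" in YAML: its name, and indented under it one key for each argument. play_rows: Moves the arm, as the interface text tells. Its arguments: {"type":"object","properties":{"rows":{"type":"array","items":{"type":"array","items":{"type":"number"}}},"force":{"type":"number"}},"required":["rows"]}

```bash
mkdir -p pics; ls
python3 - <<'E'
from bench import robot
import cv2,json
s=robot.observe();print(s)
for n in ["scene","side","wrist"]:
    p=robot.capture(n);cv2.imwrite(f"pics/{n}0.png",p["pixels"]);print(n,p["K"],p.get("T",p.get("tool_from_camera")))
    for k in ["plate_center","plate","squaring_corner","corner","bed","bed_spot","offcut","tin"]:
        try:print(k,[(r["at"],round(r["p"],2)) for r in robot.pinpoint(p,k)][:4])
        except Exception as e:print(k,e)
E
```

```text
pics
{'time_s': 0.0, 'qpos': array([-54.24799322,  28.75563067, -24.4536489 ,  88.89150809,
        12.64913878,  65.2186582 , -12.0507859 ]), 'qd': array([-0.02999573, -0.0009431 ,  0.02042332,  0.02954107, -0.02306984,
        0.00583794,  0.08237329]), 'joint_efforts': array([ 1.35907223e-03, -5.66601884e+01, -5.81592143e+00, -2.79101157e+01,
       -6.86862110e-02,  3.08575749e-02,  1.83836187e-04]), 'position': array([0.22928957, 0.6076033 , 0.29115848]), 'ee_rot': array([ -93.16649824,   89.88729615, -113.83706939]), 'ft_force': array([ 0.86385232, -0.88370153, -0.36129526]), 'ft_torque': array([0.01126262, 0.02160725, 0.00784206]), 'finger_gap': 0.0918758615373991}
scene [[401.26624906   0.         278.04627362]
 [  0.         401.26624906 213.09483888]
 [  0.           0.           1.        ]] [[-0.82757443  0.3419399  -0.44519397  0.96247117]
 [ 0.56125895  0.51876169 -0.64488348  0.69787318]
 [ 0.01043819 -0.78355818 -0.62123073  0.69652736]
 [ 0.          0.          0.          1.        ]]
plate_center [([233.6, 170.8], 0.84), ([285.9, 159.4], 0.83)]
plate [([285.4, 159
[... 957 characters left out ...]
280.5, 162.8], 0.67), ([345.0, 151.6], 0.57)]
bed_spot [([271.3, 157.6], 0.74), ([303.0, 176.6], 0.58), ([335.2, 148.4], 0.58)]
offcut [([366.5, 214.4], 0.65)]
tin [([308.1, 249.0], 0.95)]
wrist [[325.1922621    0.         280.83512811]
 [  0.         325.1922621  209.52377558]
 [  0.           0.           1.        ]] [[-2.97097721e-04 -2.56537774e-01  9.66534160e-01 -9.07425453e-02]
 [ 9.99999255e-01 -1.22075028e-03 -1.66275139e-05  1.88288985e-04]
 [ 1.18416243e-03  9.66533435e-01  2.56537946e-01 -6.80906580e-02]
 [ 0.00000000e+00  0.00000000e+00  0.00000000e+00  1.00000000e+00]]
plate_center []
plate []
squaring_corner [([8.9, 404.2], 0.57)]
corner []
bed []
bed_spot []
offcut []
tin []
```

View pics/scene0.png

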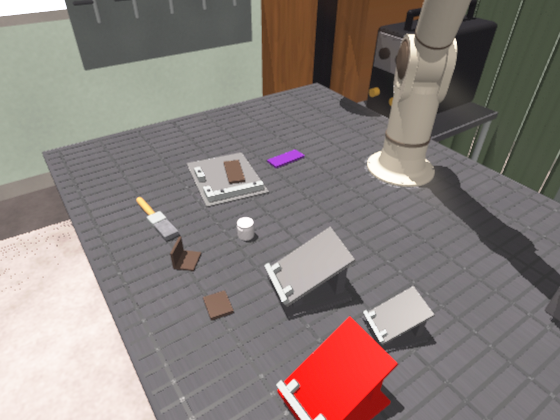

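View pics/side0.png

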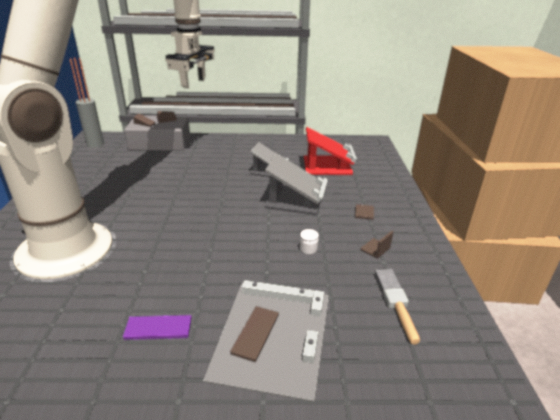

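View pics/wrist0.png

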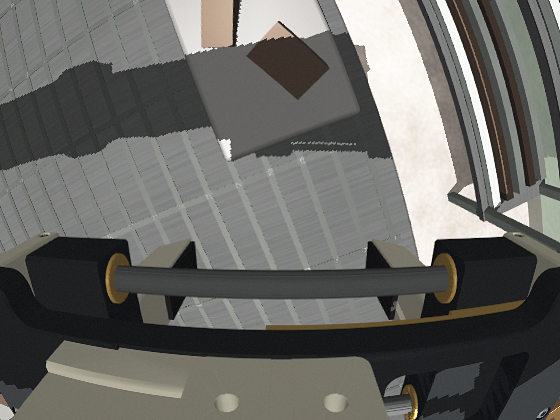

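Three rests are visible: the small grey one, the red one (a decoy) and the large grey one, whose lip is at about (278,283) in the scene view and (318,188) in the side view. The brown plate is on the squaring corner at scene (234,171). The purple one is a decoy. Next I'll triangulate.

```bash
cat > h.py <<'E'
import numpy as np,cv2
from scipy.spatial.transform import Rotation as R
from scipy.optimize import least_squares
def proj(c,P,tool=None):
    P=np.atleast_2d(P); 
    if "T" in c: T=c["T"]
    else: T=tool@c["tool_from_camera"]
    q=(P-T[:3,3])@T[:3,:3]; K=c["K"]
    if "T" in c: u=q[:,:2]/q[:,2:]
    else:
        r=np.linalg.norm(q[:,:2],axis=1); th=np.arctan2(r,q[:,2]); u=q[:,:2]/r[:,None]*th[:,None]
    return u*[K[0,0],K[1,1]]+K[:2,2]
def ray(c,px,tool=None):
    K=c["K"]; u=(np.array(px,float)-K[:2,2])/[K[0,0],K[1,1]]
    if "T" in c: T=c["T"]; d=np.r_[u,1]
    else:
        T=tool@c["tool_from_camera"]; th=np.linalg.norm(u); d=np.r_[u/th*np.sin(th),np.cos(th)]
    d=T[:3,:3]@d; return T[:3,3],d/np.linalg.norm(d)
def at_z(c,px,z,tool=None):
    o,d=ray(c,px,tool); return o+d*(z-o[2])/d[2]
def tri(*rs):
    A=0;b=0
    for o,d in rs:
        M=np.eye(3)-np.outer(d,d);A=A+M;b=b+M@o
    x=np.linalg.solve(A,b); return x,max(np.linalg.norm((np.eye(3)-np.outer(d,d))@(x-o)) for o,d in rs)
def toolT(s):
    T=np.eye(4);T[:3,:3]=R.from_euler("xyz",s["ee_rot"],degrees=True).as_matrix();T[:3,3]=s["position"];return T
E
python3 - <<'E'
from bench import robot
from h import *
import pickle
a=robot.capture("scene");b=robot.capture("side")
pickle.dump((a,b),open("p0.pkl","wb"))
for n,p,q in [("corner",(212.7,194.9),(312.2,303.5)),("platec",(233.6,170.8),(256.7,332.3)),("bed",(278.1,283.1),(318.3,187.9)),("bedspot",(302.9,267.1),(303,176.6)),("tin",(242.6,235.4),(308.1,249)),("sqorig",(224.9,178.8),(275.6,334.8))]:
    x,e=tri(ray(a,p),ray(b,q));print(n,x.round(4),round(e,4))
print("plate z11",at_z(a,(233.6,170.8),.011),at_z(b,(256.7,332.3),.011))
for n,c,(u,v) in [("a",a,(225,175)),("b",b,(270,335)),("a2",a,(310,265)),("b2",b,(300,180))]:
    im=c["pixels"][v-60:v+60,u-80:u+80];cv2.imwrite(f"pics/z_{n}.png",cv2.resize(im,None,fx=5,fy=5,interpolation=cv2.INTER_CUBIC))
E
```

```text
corner [ 0.5822 -0.1876  0.012 ] 0.0004
platec [ 0.4709 -0.2649  0.0142] 0.0008
bed [0.6294 0.2248 0.0493] 0.0035
bedspot [0.5812 0.2387 0.0795] 0.0014
tin [0.5899 0.004  0.0024] 0.0042
sqorig [ 5.064e-01 -2.587e-01  4.000e-04] 0.0009
plate z11 [ 0.46772905 -0.26950342  0.011     ] [ 0.47143932 -0.26251023  0.011     ]
```

```bash
python3 -c "
import cv2,numpy as np
f=lambda n:cv2.resize(cv2.imread(f'pics/z_{n}.png'),(400,300))
cv2.imwrite('pics/zz.png',np.vstack([np.hstack([f('a'),f('b')]),np.hstack([f('a2'),f('b2')])]))"
```

```text
(no output)
```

View pics/zz.png

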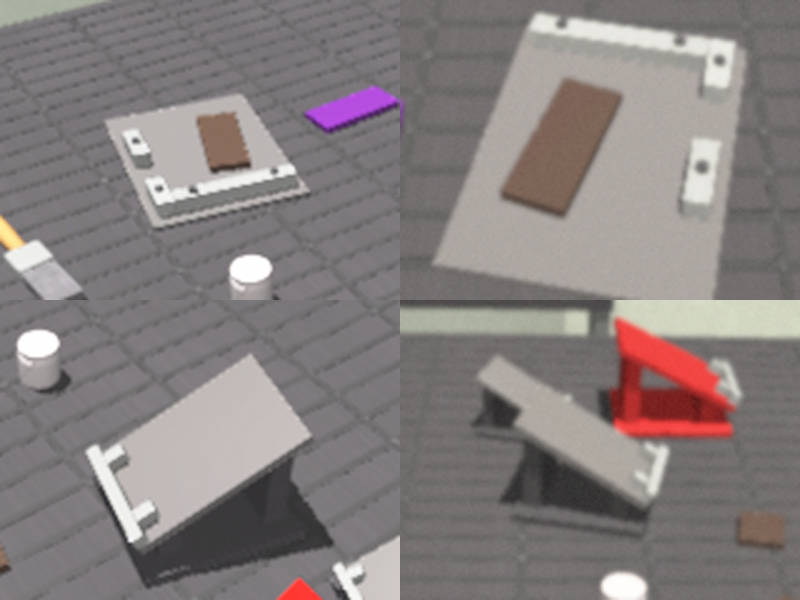

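```bash
cat >> h.py <<'E'
def fr(x,y,z,yaw): 
    T=np.eye(4);T[:3,:3]=R.from_euler("z",yaw).as_matrix();T[:3,3]=[x,y,z];return T
def bedT(x,y,yaw,z=.045):  # yaw 0 : bed x up-slope = -X world
    T=fr(x,y,z,yaw); c,s=np.cos(np.radians(28)),np.sin(np.radians(28))
    T[:3,:3]=T[:3,:3]@np.array([[-c,0,s],[0,-1,0],[s,0,c]]); return T
def app(T,P): return np.atleast_2d(P)@T[:3,:3].T+T[:3,3]
def box(x0,x1,y0,y1,z0,z1):
    v=np.array([[x,y,z] for x in(x0,x1) for y in(y0,y1) for z in(z0,z1)],float)/1000
    e=[(i,j) for i in range(8) for j in range(i) if bin(i^j).count("1")==1]; return v,e
SQ=[box(-95,95,-125,125,0,6),box(65,85,-55,2,6,26),box(65,85,58,110,6,26),box(-85,65,90,110,6,26)]
BED=[box(-12,158,-55,55,-.1,0),box(-12,0,-55,55,0,14),box(0,18,28.5,40.5,0,14),box(0,18,-40.5,-28.5,0,14)]
PL=[box(-60,60,-25,25,-5,5)]
def draw(im,c,boxes,T,col,tool=None,k=1,o=(0,0)):
    for v,e in boxes:
        for i,j in e:
            t=np.linspace(0,1,12)[:,None]; p=(proj(c,app(T,v[i]*(1-t)+v[j]*t),tool)-o)*k
            cv2.polylines(im,[np.round(p).astype(np.int32)],False,col,1,cv2.LINE_AA)
E
python3 - <<'E'
from bench import robot
from h import *
import pickle
a,b=pickle.load(open("p0.pkl","rb"))
A=np.array
A1=A([[107,120],[241,95],[308,187],[157,226]])/2.5+[145,115]; P1=A([[95,-125,6],[-95,-125,6],[-95,125,6],[95,125,6]])/1e3
B1=A([[35,263],[347,45]])/2.5+[190,275]; Q1=A([[-95,-125,6],[95,125,6]])/1e3
f=lambda p:np.r_[(proj(a,app(fr(p[0],p[1],0,p[2]),P1))-A1).ravel(),(proj(b,app(fr(p[0],p[1],0,p[2]),Q1))-B1).ravel()]
r=least_squares(f,[.5,-.25,0]);print("sq",r.x,r.fun.round(1));sq=r.x
A2=A([[252,55],[312,137]])/2.5+[230,205];P2=A([[158,55,0],[158,-55,0]])/1e3
f=lambda p:np.r_[(proj(a,app(bedT(*p),P2))-A2).ravel(),(proj(a,bedT(*p)[:3,3])-[278.1,283.1]).ravel(),(proj(b,bedT(*p)[:3,3])-[318.3,187.9]).ravel()]
r=least_squares(f,[.63,.22,0]);print("bed",r.x,r.fun.round(1));bd=r.x
# plate corners a: (197,117),(236,112),(250,165),(212,171) ; b: (167,78),(222,95),(165,214),(102,190)
A3=A([[197,117],[236,112],[250,165]])/2.5+[145,115];B3=A([[168,78],[222,93],[102,190]])/2.5+[190,275]
# a: first=(+x,-y) ; order: corner far right..., use plate frame x along +y world
# plate local: x=60,-60 along length
P3=A([[-60,-25,5],[-60,25,5],[60,25,5]])/1e3; Q3=A([[60,25,5],[60,-25,5],[-60,25,5]])/1e3
f=lambda p:np.r_[(proj(a,app(fr(p[0],p[1],.011,p[2]),P3))-A3).ravel(),(proj(b,app(fr(p[0],p[1],.011,p[2]),Q3))-B3).ravel()]
r=least_squares(f,[.47,-.265,1.4]);print("plate",r.x,r.fun.round(1));pl=r.x
T=toolT(robot.observe());print(T.round(3))
ims=[]
for c,(u,v) in [(a,(225,175)),(b,(270,335)),(a,(310,265)),(b,(300,180))]:
    o=np.array((u-80,v-60));im=cv2.resize(c["pixels"][v-60:v+60,u-80:u+80],None,fx=2.5,fy=2.5,interpolation=cv2.INTER_CUBIC)
    draw(im,c,SQ,fr(sq[0],sq[1],0,sq[2]),(0,255,0),None,2.5,o);draw(im,c,BED,bedT(*bd),(255,255,0),None,2.5,o);draw(im,c,PL,fr(pl[0],pl[1],.011,pl[2]),(0,0,255),None,2.5,o);ims.append(im)
cv2.imwrite("pics/ov.png",np.vstack([np.hstack(ims[:2]),np.hstack(ims[2:])]))
E
```

```text
sq [ 0.50178892 -0.25812164 -0.18765303] [-1.4  0.7  0.1 -0.5  1.2  1.9 -0.7  1.3 -0.7  0.4 -0.6  0.9]
bed [ 0.62816971  0.22371991 -0.24261254] [-0.4  0.  -0.4  0.5  1.7  0.1  0.6  2. ]
plate [ 0.47052613 -0.26268544  1.20580544] [-0.3  0.  -0.7  0.4 -0.2 -0.9 -0.7 -0.7  1.  -0.1 -0.8 -0.1]
[[-0.     0.353  0.936  0.229]
 [ 0.     0.936 -0.353  0.608]
 [-1.    -0.    -0.     0.292]
 [ 0.     0.     0.     1.   ]]
```

View pics/ov.png

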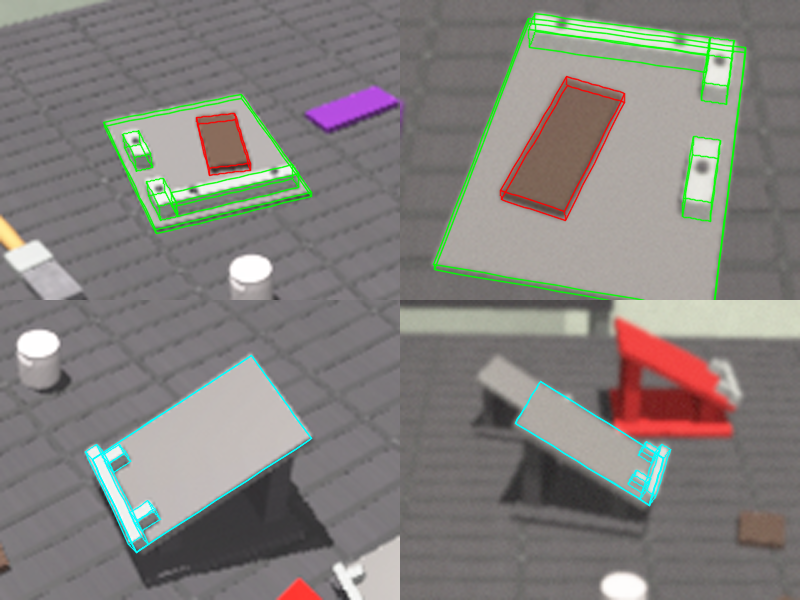

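Both fitted wireframes match the pictures. I'll go over the bed for a wrist look, then on to the squaring corner.

Emit:
play_rows:
  rows:
    - [-1,0,-0.0225,0.0395,-0.012]
    - [-1,0,-0.0225,0.0395,-0.012]
    - [-1,0,-0.0225,0.0395,-0.012]
    - [-1,0,-0.0225,0.0395,-0.012]
    - [-1,0,-0.0225,0.0395,-0.012]
    - [-1,0,-0.0225,0.0395,-0.012]
    - [-1,0,-0.0225,0.0395,-0.012]
    - [-1,0,-0.0225,0.0395,-0.012]
    - [-1,0,-0.0225,0.0395,-0.012]
    - [-1,0,-0.0225,0.0395,-0.012]
    - [-1,0,0,0,0]
    - [-1,0,0,0,0]

```text
time_s: 2.95
position: [0.5374, 0.2751, 0.2921]
ee_rot: [148.1, 89.9, 134.3]
ft_force: [-0.8, 0.4, -1.3]
finger_gap: 0.0913
```

Run:
```python
from bench import robot
from h import *
import pickle
s=robot.observe();T=toolT(s);print(T.round(3),s["qpos"].round(1),s["ft_force"])
c=robot.capture("wrist");pickle.dump((s,c),open("wbed.pkl","wb"))
im=c["pixels"].copy();cv2.imwrite("pics/wb.png",im)
draw(im,c,BED,bedT(0.62816971,0.22371991,-0.24261254),(255,255,0),T);cv2.imwrite("pics/wbo.png",im)
print(robot.pinpoint(c,"bed")[:3],robot.pinpoint(c,"bed_spot")[:3])
```

```text
[[-0.001  0.238  0.971  0.537]
 [ 0.001  0.971 -0.238  0.275]
 [-1.     0.    -0.001  0.292]
 [ 0.     0.     0.     1.   ]] [-15.5  23.1 -18.3  96.    8.   62.2  40. ] [-0.80496606  0.39939398 -1.31253716]
[{'at': [257.5, 278.3], 'p': 0.97}, {'at': [391.9, 154.7], 'p': 0.78}] [{'at': [252.6, 243.1], 'p': 0.95}, {'at': [403.9, 122.1], 'p': 0.62}]
```

View pics/wbo.png

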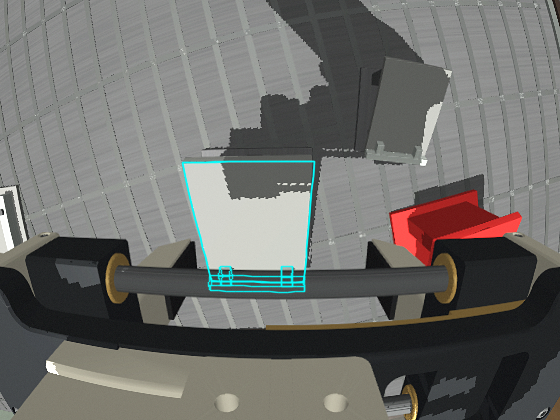

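Run:
```python
from h import *
import pickle
s,c=pickle.load(open("wbed.pkl","rb"));T=toolT(s)
o=np.array((170,140));im=cv2.resize(c["pixels"][140:300,170:330],None,fx=3.7,fy=3.7,interpolation=cv2.INTER_CUBIC)
draw(im,c,BED,bedT(0.62816971,0.22371991,-0.24261254),(255,255,0),T,3.7,o);cv2.imwrite("pics/wbz.png",im)
```

```text
(no output)
```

View pics/wbz.png

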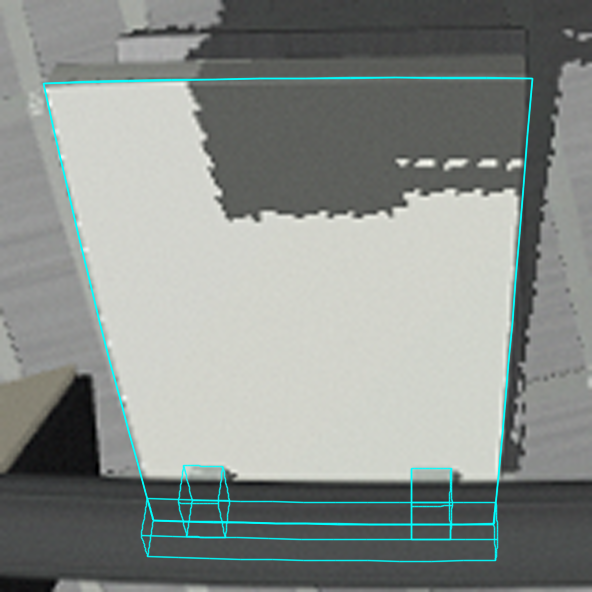

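Emit:
play_rows:
  rows:
    - [-1,0,-0.049,0.0158,0]
    - [-1,0,-0.049,0.0158,0]
    - [-1,0,-0.049,0.0158,0]
    - [-1,0,-0.049,0.0158,0]
    - [-1,0,-0.049,0.0158,0]
    - [-1,0,-0.049,0.0158,0]
    - [-1,0,-0.049,0.0158,0]
    - [-1,0,-0.049,0.0158,0]
    - [-1,0,0,0,-0.181]
    - [-1,0,0,0,-0.181]
    - [-1,0,0,0,-0.181]
    - [-1,0,0,0,-0.181]
    - [-1,0,0,0,-0.181]
    - [-1,0,0,0,-0.181]
    - [-1,0,0,0,-0.181]
    - [-1,0,0,0,-0.181]
    - [-1,0,0,0,0]
    - [-1,0,0,0,0]

```text
time_s: 5.35
position: [0.5649, -0.1349, 0.2855]
ee_rot: [116.6, 89.0, -177.7]
ft_force: [0.1, 0.1, 0.2]
finger_gap: 0.092
```

Run:
```python
from bench import robot
from h import *
import pickle
s=robot.observe();T=toolT(s);print(T.round(3),s["qpos"].round(1),s["ft_force"])
c=robot.capture("wrist");pickle.dump((s,c),open("wsq.pkl","wb"))
im=c["pixels"].copy();cv2.imwrite("pics/ws.png",im)
draw(im,c,SQ,fr(.5018,-.2581,0,-.1877),(0,255,0),T);draw(im,c,PL,fr(.4705,-.2627,.011,1.2058),(0,0,255),T);cv2.imwrite("pics/wso.png",im)
```

```text
[[-0.018 -0.911  0.411  0.565]
 [-0.001  0.412  0.911 -0.135]
 [-1.     0.016 -0.008  0.285]
 [ 0.     0.     0.     1.   ]] [ 48.   28.6 -49.9  98.2  23.8  65.5 146.8] [0.1162765  0.07039639 0.23782636]
```

View pics/wso.png

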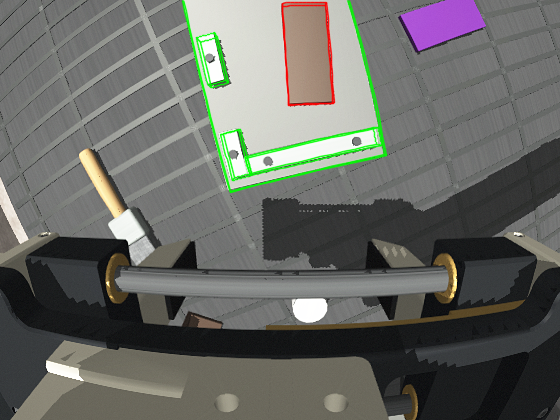

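The overlay fits the corner and the plate closely. Joint 7 is near its limit, so I'll use the half-turn-equivalent grasp. First, a zoom check.

Run:
```python
from h import *
import pickle
s,c=pickle.load(open("wsq.pkl","rb"));T=toolT(s)
k=2.9;o=np.array((170,0));im=cv2.resize(c["pixels"][0:200,170:400],None,fx=k,fy=k,interpolation=cv2.INTER_CUBIC)
draw(im,c,SQ,fr(.5018,-.2581,0,-.1877),(0,255,0),T,k,o);draw(im,c,PL,fr(.4705,-.2627,.011,1.2058),(0,0,255),T,k,o);cv2.imwrite("pics/wsz.png",im)
```

```text
(no output)
```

View pics/wsz.png

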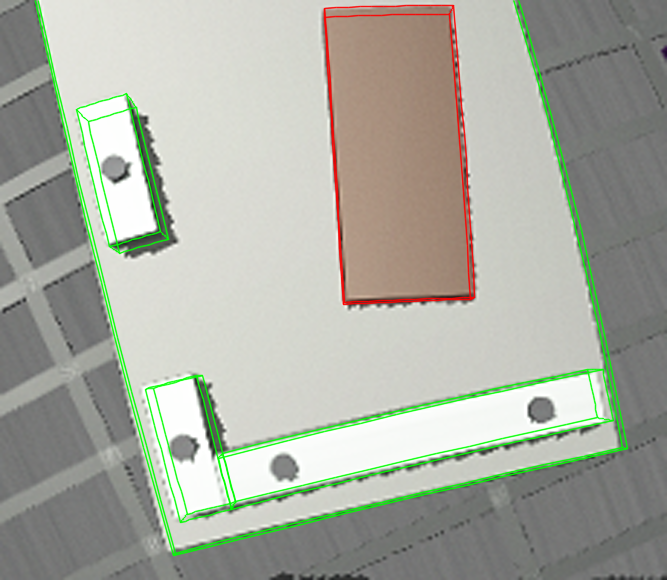

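Emit:
play_rows:
  rows:
    - [-1,0,0,0,0.1712]
    - [-1,0,0,0,0.1712]
    - [-1,0,0,0,0.1712]
    - [-1,0,0,0,0.1712]
    - [-1,0,0,0,0.1712]
    - [-1,0,0,0,0.1712]
    - [-1,0,0,0,0.1712]
    - [-1,0,0,0,0.1712]
    - [-1,0,0,0,0.1712]
    - [-1,0,0,0,0.1712]
    - [-1,0,0,0,0.1712]
    - [-1,0,0,0,0.1712]
    - [-1,0,0,0,0.1712]
    - [-1,0,0,0,0.1712]
    - [-1,0,0,0,0.1712]
    - [-1,0,0,0,0.1712]
    - [-1,0,0,0,0.1712]
    - [-1,0,0,0,0.1712]
    - [-1,0,0,0,0]

```text
time_s: 7.78
position: [0.5656, -0.1337, 0.2873]
ee_rot: [-59.1, 89.2, -169.7]
ft_force: [0.8, 0.2, 0.3]
finger_gap: 0.0916
```

```bash
cat > st.py <<'E'
from bench import robot
from h import *
import sys
s=robot.observe();T=toolT(s);print("t",s["time_s"],"pos",s["position"].round(4),"gap",s["finger_gap"].round(4),"F",s["ft_force"].round(1),"q",s["qpos"].round(0))
print("tool y ang",np.degrees(np.arctan2(T[1,1],T[0,1])).round(2),"tilt",(T[:3,0]).round(3))
if len(sys.argv)>4:
    g=np.array([float(v) for v in sys.argv[1:4]]);print("shift tool",(T[:3,:3].T@(g-T[:3,3])).round(4),"turn",np.radians(-((float(sys.argv[4])-np.degrees(np.arctan2(T[1,1],T[0,1]))+180)%360-180)).round(4))
E
python3 st.py .4705 -.2627 .2 -20.9
```

```text
Traceback (most recent call last):
  File "st.py", line 4, in <module>
    s=robot.observe();T=toolT(s);print("t",s["time_s"],"pos",s["position"].round(4),"gap",s["finger_gap"].round(4),"F",s["ft_force"].round(1),"q",s["qpos"].round(0))
                                                                                          ^^^^^^^^^^^^^^^^^^^^^
AttributeError: 'float' object has no attribute 'round'
```

```bash
sed -i 's/s\["finger_gap"\].round(4)/round(s["finger_gap"],4)/' st.py
python3 st.py .4705 -.2627 .15 -20.9
```

```text
t 7.775 pos [ 0.5656 -0.1337  0.2873] gap 0.0916 F [0.8 0.2 0.3] q [ 22.  21. -14.  99.   6.  61. -15.]
tool y ang -20.6 tilt [-0.014 -0.003 -1.   ]
shift tool [ 0.139  -0.0419  0.1532] turn 0.0053
```

Emit:
play_rows:
  rows:
    - [-1,0.035,-0.0105,0.0383,0.0013]
    - [-1,0.035,-0.0105,0.0383,0.0013]
    - [-1,0.035,-0.0105,0.0383,0.0013]
    - [-1,0.034,-0.0104,0.0383,0.0013]
    - [-1,0,0,0,0]
    - [-1,0,0,0,0]
    - [-1,0,0,0,0]

```text
time_s: 8.65
position: [0.4712, -0.2616, 0.1499]
ee_rot: [-63.2, 89.2, -174.0]
ft_force: [0.5, 0.4, 0.5]
finger_gap: 0.0916
```

```bash
python3 st.py .4705 -.2627 .076 -20.9
python3 - <<'E'
from bench import robot
from h import *
s=robot.observe();T=toolT(s)
a=robot.capture("side");c=robot.capture("wrist")
k=3;o=np.array((190,260));im=cv2.resize(a["pixels"][260:400,190:370],None,fx=k,fy=k,interpolation=cv2.INTER_CUBIC)
draw(im,a,SQ,fr(.5018,-.2581,0,-.1877),(0,255,0),None,k,o)
cv2.imwrite("pics/s2.png",im)
im=c["pixels"].copy();draw(im,c,SQ,fr(.5018,-.2581,0,-.1877),(0,255,0),T);draw(im,c,PL,fr(.4705,-.2627,.011,1.2058),(0,0,255),T);cv2.imwrite("pics/w2.png",im)
E
```

```text
t 8.65 pos [ 0.4712 -0.2616  0.1499] gap 0.0916 F [0.5 0.4 0.5] q [ 34.  27. -11. 111.   8.  43.  -1.]
tool y ang -20.78 tilt [-0.014 -0.001 -1.   ]
shift tool [0.0739 0.0007 0.0008] turn 0.0022
```

View pics/w2.png

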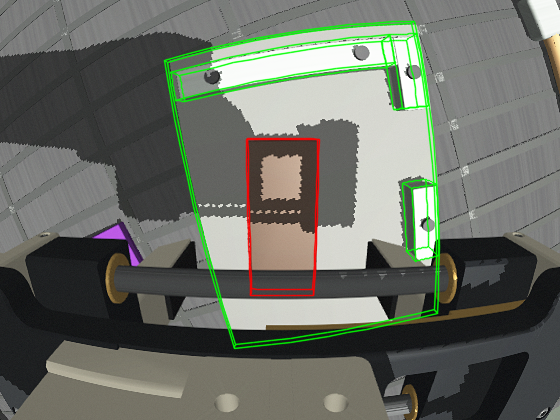

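Emit:
play_rows:
  rows:
    - [-1,0.025,0,0,0]
    - [-1,0.025,0,0,0]
    - [-1,0.015,0,0,0]
    - [-1,0.009,0,0,0]
    - [-1,0,0,0,0]
    - [-1,0,0,0,0]

```text
time_s: 9.5
position: [0.4687, -0.2628, 0.0753]
ee_rot: [-65.0, 89.1, -176.0]
ft_force: [0.4, 0.1, 0.2]
finger_gap: 0.0917
```

```bash
python3 st.py .4705 -.2627 .076 -20.9
```

```text
t 9.5 pos [ 0.4687 -0.2628  0.0753] gap 0.0917 F [0.4 0.1 0.2] q [ 33.  34.  -9. 113.  10.  35.  -3.]
tool y ang -20.95 tilt [-0.016 -0.001 -1.   ]
shift tool [-0.0007  0.0016 -0.0007] turn -0.001
```

Emit:
play_rows:
  rows:
    - [0.2,0,0,0,0]
    - [0.5,0,0,0,0]
    - [1,0,0,0,0]
    - [1,0,0,0,0]
    - [1,0,0,0,0]
    - [1,0,0,0,0]
  force: 15

```text
time_s: 10.25
position: [0.4688, -0.2628, 0.0748]
ee_rot: [-65.2, 89.1, -176.2]
ft_force: [2.3, -1.5, -1.3]
finger_gap: 0.0499
```

```bash
cat > tgt.py <<'E'
import sys
from h import *
# squaring frame xy (mm) -> world
x,y=[float(v)/1e3 for v in sys.argv[1:3]];print(app(fr(.5018,-.2581,0,-.1877),[x,y,0]).round(4),"ang",-np.degrees(.1877))
E
python3 tgt.py 30 20; python3 st.py .5350 -.244 .075 -10.75
```

```text
[[ 0.535 -0.244  0.   ]] ang -10.754417814605553
t 10.25 pos [ 0.4688 -0.2628  0.0748] gap 0.0499 F [ 2.3 -1.5 -1.3] q [ 33.  34.  -9. 113.  10.  35.  -3.]
tool y ang -20.96 tilt [-0.015 -0.001 -1.   ]
shift tool [-0.0012  0.0551 -0.0413] turn -0.1783
```

Emit:
play_rows:
  rows:
    - [1,0,0,0,-0.089]
    - [1,0,0,0,-0.089]
    - [1,0,0,0,0]
    - [1,0,0.0123,-0.0062,0]
    - [1,0,0.0123,-0.0062,0]
    - [1,0,0.0123,-0.0062,0]
    - [1,0,0.0123,-0.0062,0]
    - [1,0,0.0123,-0.0062,0]
    - [1,0,0,0,0]
    - [1,0,0,0,0]

```text
time_s: 11.5
position: [0.5331, -0.2449, 0.0743]
ee_rot: [-73.3, 88.9, -174.3]
ft_force: [-4.0, -3.2, 10.1]
finger_gap: 0.0502
```

```bash
cat > sqlook.py <<'E'
from bench import robot
from h import *
import sys
s=robot.observe();T=toolT(s)
F=fr(.5018,-.2581,0,-.1877)
g=s["position"]+T[:3,0]*.06
print("tip in sq mm",((g-F[:3,3])@F[:3,:3]*1e3).round(1),"yaw err",np.degrees(np.arctan2(T[1,1],T[0,1])).round(2)+10.75,"F in sq",(s["ft_force"]@F[:3,:3]).round(1),"z",s["position"][2].round(4),"gap",round(s["finger_gap"],4),"t",s["time_s"])
if len(sys.argv)>1:
    a=robot.capture("side");b=robot.capture("scene");c=robot.capture("wrist")
    o=np.array((210,265));k=3;i1=cv2.resize(a["pixels"][265:395,210:340],None,fx=k,fy=k,interpolation=cv2.INTER_CUBIC)
    o2=np.array((170,130));i2=cv2.resize(b["pixels"][130:230,170:300],None,fx=k,fy=k,interpolation=cv2.INTER_CUBIC)
    if len(sys.argv)>2:
        draw(i1,a,SQ[1:],F,(0,255,0),None,k,o)
        draw(i2,b,SQ[1:],F,(0,255,0),None,k,o2)
    i2=cv2.copyMakeBorder(i2,0,90,0,0,cv2.BORDER_CONSTANT);cv2.imwrite(f"pics/{sys.argv[1]}.png",np.hstack([i1,i2]));cv2.imwrite(f"pics/{sys.argv[1]}w.png",c["pixels"])
E
python3 sqlook.py q1
```

```text
tip in sq mm [27.1 18.5 14.3] yaw err -0.1999999999999993 F in sq [-3.3 -3.9 10.1] z 0.0743 gap 0.0502 t 11.5
```

View pics/q1.png

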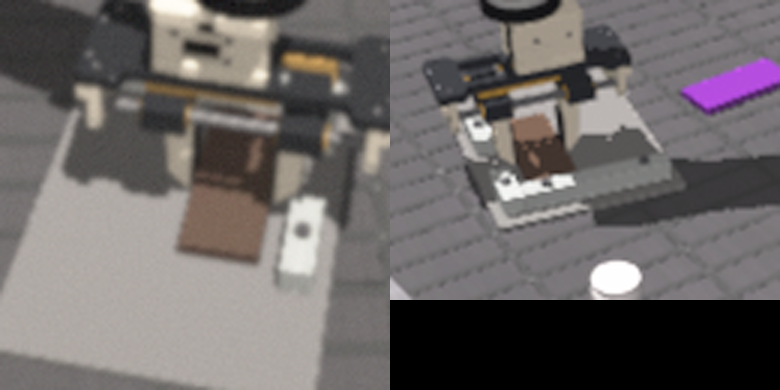

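View pics/q1w.png

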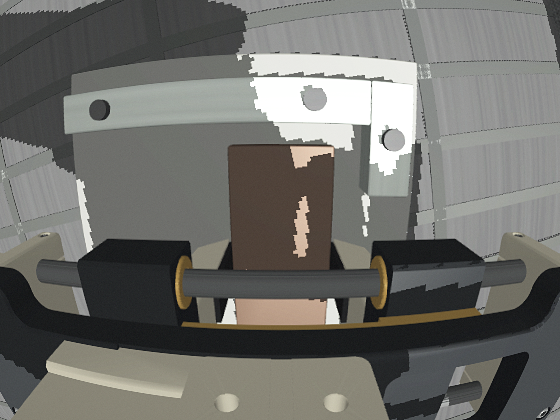

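Emit:
play_rows:
  rows:
    - [1,-0.0006,0.005,-0.0042,0]
    - [1,0,0.005,-0.0042,0]
    - [1,0,0.001,0,0]
    - [1,0,0.001,0,0]
    - [1,0,0,0,0]

```text
time_s: 12.28
position: [0.5447, -0.2386, 0.0743]
ee_rot: [-76.0, 88.7, -177.0]
ft_force: [-8.7, -0.5, 13.1]
finger_gap: 0.0503
```

```bash
python3 sqlook.py q2
```

```text
tip in sq mm [37.2 26.8 14.3] yaw err -0.21000000000000085 F in sq [-8.4 -2.1 13.1] z 0.0743 gap 0.0503 t 12.275
```

View pics/q2w.png

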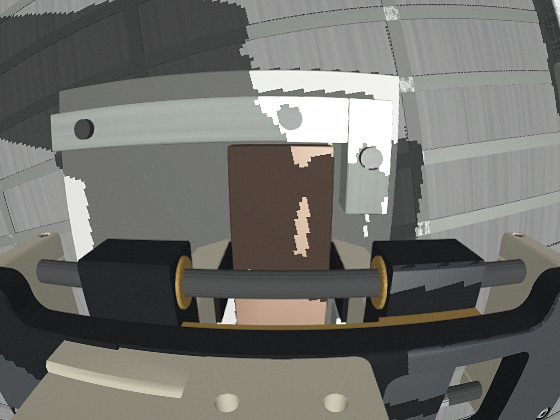

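Emit:
play_rows:
  rows:
    - [1,-0.001,0.001,0,0]
    - [1,-0.0005,0.001,0,0]
    - [1,0,0.001,0,0]
    - [1,0,0,0,0]

```text
time_s: 12.92
position: [0.5488, -0.2377, 0.0744]
ee_rot: [-81.3, 88.8, 177.9]
ft_force: [-6.2, 0.2, -0.5]
finger_gap: 0.0498
```

```bash
python3 sqlook.py q3
```

```text
tip in sq mm [41.1 28.7 14.4] yaw err -0.07000000000000028 F in sq [-6.1 -1.  -0.5] z 0.0744 gap 0.0498 t 12.925
```

View pics/q3w.png

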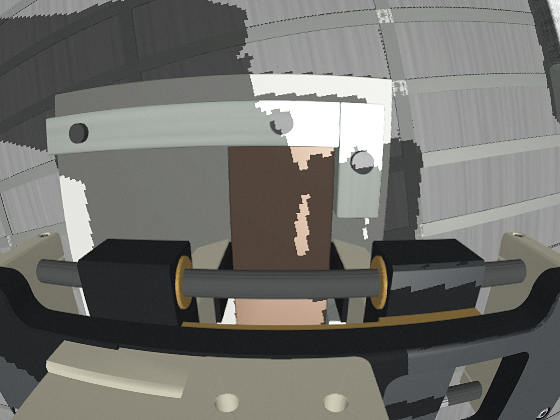

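Emit:
play_rows:
  rows:
    - [1,0,0.0012,0,0]
    - [1,0,0.0012,0,0]
    - [1,0,0,0,0]

```text
time_s: 13.45
position: [0.5493, -0.2376, 0.0743]
ee_rot: [-83.4, 88.6, 175.8]
ft_force: [-11.0, 1.1, 4.2]
finger_gap: 0.0496
```

```bash
python3 sqlook.py q4
```

```text
tip in sq mm [41.4 28.8 14.3] yaw err -0.09999999999999964 F in sq [-11.   -0.9   4.2] z 0.0743 gap 0.0496 t 13.45
```

View pics/q4w.png

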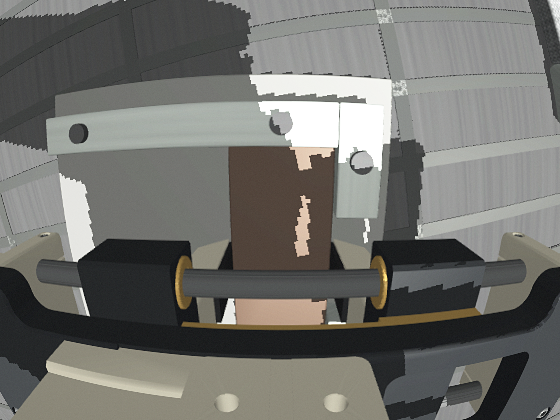

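Emit:
play_rows:
  rows:
    - [1,0,0,-0.0012,0]
    - [1,0,0,-0.0012,0]
    - [1,0,0,-0.0012,0]
    - [1,0,0,0,0]

```text
time_s: 14.1
position: [0.5494, -0.2373, 0.0743]
ee_rot: [-75.1, 88.6, -176.1]
ft_force: [-10.6, -4.3, 2.3]
finger_gap: 0.0496
```

```bash
python3 sqlook.py q5
```

```text
tip in sq mm [41.4 28.9 14.3] yaw err -0.1999999999999993 F in sq [-9.6 -6.2  2.3] z 0.0743 gap 0.0496 t 14.1
```

View pics/q5w.png

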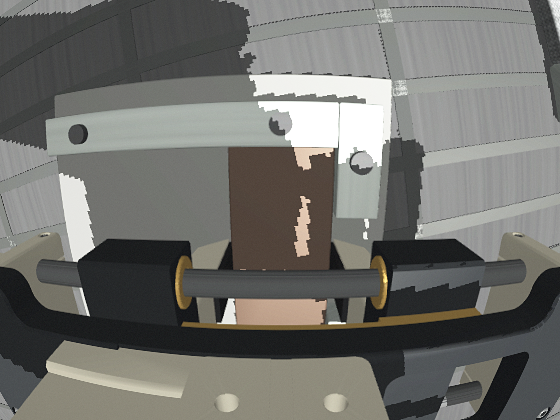

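Emit:
play_rows:
  rows:
    - [1,0,0.001,-0.002,0]
    - [1,0,0.001,-0.002,0]
    - [1,0,0.001,-0.001,0]
    - [1,0,0,0,0]
    - [1,0,0,0,0]

```text
time_s: 14.88
position: [0.5499, -0.2368, 0.0741]
ee_rot: [-68.8, 88.2, -169.9]
ft_force: [-17.5, -11.2, 8.5]
finger_gap: 0.0496
```

```bash
python3 sqlook.py q6
```

```text
tip in sq mm [41.5 29.2 14.2] yaw err -0.3000000000000007 F in sq [-15.1 -14.3   8.5] z 0.0741 gap 0.0496 t 14.875
```

View pics/q6.png

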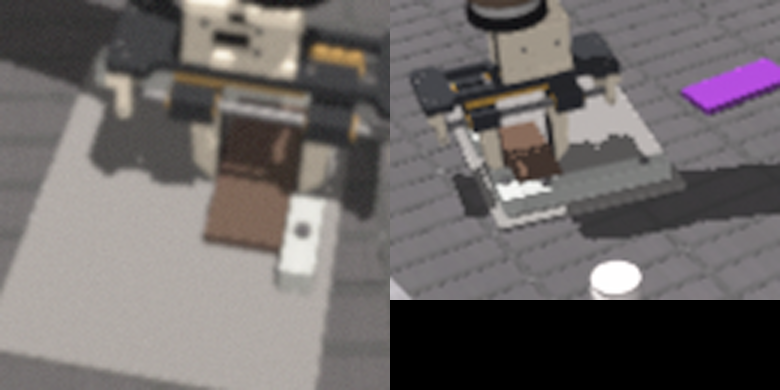

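Emit:
play_rows:
  rows:
    - [1,-0.001,-0.0015,0.0015,0]
    - [1,-0.001,-0.0015,0.0015,0]
    - [1,0,0,0,0]

```text
time_s: 15.4
position: [0.5494, -0.237, 0.0753]
ee_rot: [-71.4, 88.5, -172.4]
ft_force: [-8.3, -8.4, -5.7]
finger_gap: 0.0501
```

```bash
python3 sqlook.py
```

```text
tip in sq mm [41.4 29.1 15.4] yaw err -0.22000000000000064 F in sq [-6.6 -9.8 -5.7] z 0.0753 gap 0.0501 t 15.4
```

Emit:
play_rows:
  rows:
    - [1,0.001,0,0,0]
    - [1,0,0,0,0]
    - [0.25,0,0,0,0]
    - [0,0,0,0,0]
    - [-0.5,0,0,0,0]
    - [-0.5,0,0,0,0]
    - [-0.5,0,0,0,0]

```text
time_s: 16.27
position: [0.5556, -0.2323, 0.0768]
ee_rot: [-77.9, 89.2, -178.6]
ft_force: [0.5, -0.2, -0.2]
finger_gap: 0.0684
```

```bash
python3 sqlook.py q7
```

```text
tip in sq mm [47.2 35.2 16.9] yaw err 0.05000000000000071 F in sq [ 0.5 -0.1 -0.2] z 0.0768 gap 0.0684 t 16.275
```

View pics/q7w.png

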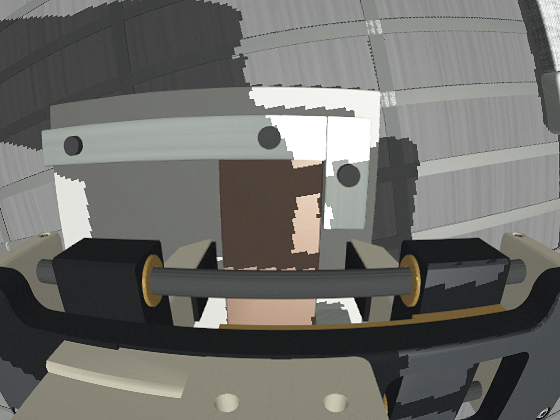

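View pics/q7.png

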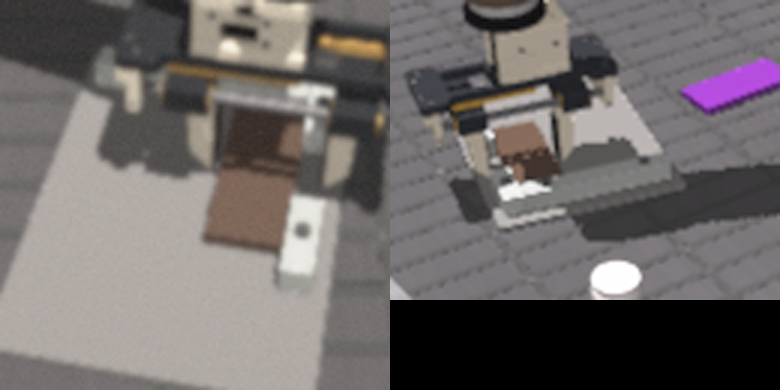

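```bash
cat > ov.py <<'E'
from bench import robot
from h import *
import sys
s=robot.observe();T=toolT(s);c=robot.capture("wrist")
F=fr(.5018,-.2581,0,-.1877);P=F@fr(.040,.030,.011,np.pi/2)
k=3;o=np.array((200,100));i1=cv2.resize(c["pixels"][100:280,200:390],None,fx=k,fy=k,interpolation=cv2.INTER_CUBIC)
if sys.argv[2]=="1": draw(i1,c,SQ[1:],F,(0,255,0),T,k,o);draw(i1,c,PL,P,(0,0,255),T,k,o)
cv2.imwrite(f"pics/{sys.argv[1]}.png",i1)
E
python3 ov.py o1 1; python3 ov.py o0 0
```

```text
(no output)
```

View pics/o1.png

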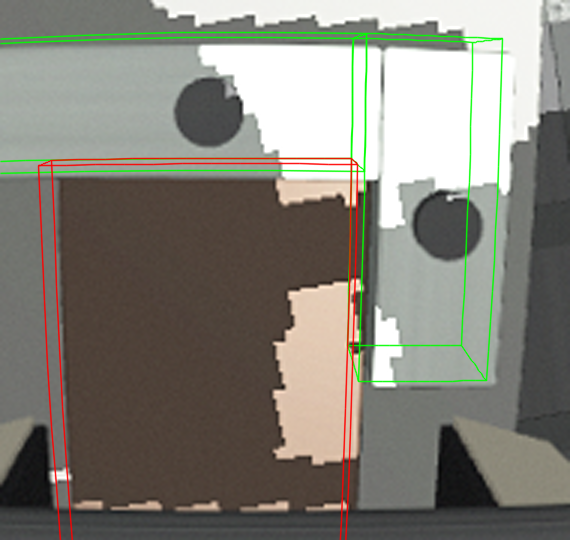

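View pics/o0.png

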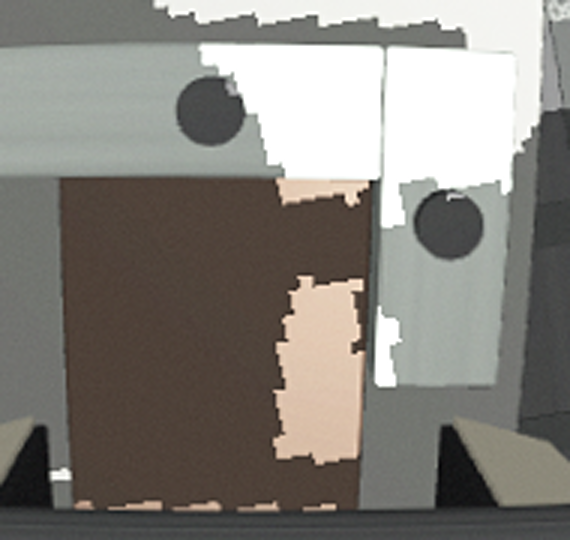

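Emit:
play_rows:
  rows:
    - [-0.8,-0.03,0,0,0]
    - [-0.8,-0.05,-0.003,0.002,0]
    - [-0.8,-0.05,-0.003,0.002,0]
    - [-0.8,0,0,0,0]
    - [-0.8,0,0,0,0]

```text
time_s: 17.15
position: [0.5494, -0.2357, 0.2063]
ee_rot: [-77.0, 89.0, -177.8]
ft_force: [-0.1, 0.4, -0.7]
finger_gap: 0.0829
```

```bash
python3 sqlook.py q8
python3 - <<'E'
from bench import robot
from h import *
a=robot.capture("side");b=robot.capture("scene")
k=6;o=np.array((235,280));i1=cv2.resize(a["pixels"][280:370,235:335],None,fx=k,fy=k,interpolation=cv2.INTER_CUBIC)
cv2.imwrite("pics/c1.png",i1)
F=fr(.5018,-.2581,0,-.1877);P=F@fr(.040,.030,.011,np.pi/2)
draw(i1,a,SQ[1:],F,(0,255,0),None,k,o);draw(i1,a,PL,P,(0,0,255),None,k,o);cv2.imwrite("pics/c2.png",i1)
E
```

```text
tip in sq mm [ 41.6  30.6 146.3] yaw err -0.019999999999999574 F in sq [-0.2  0.3 -0.7] z 0.2063 gap 0.0829 t 17.15
```

View pics/c1.png

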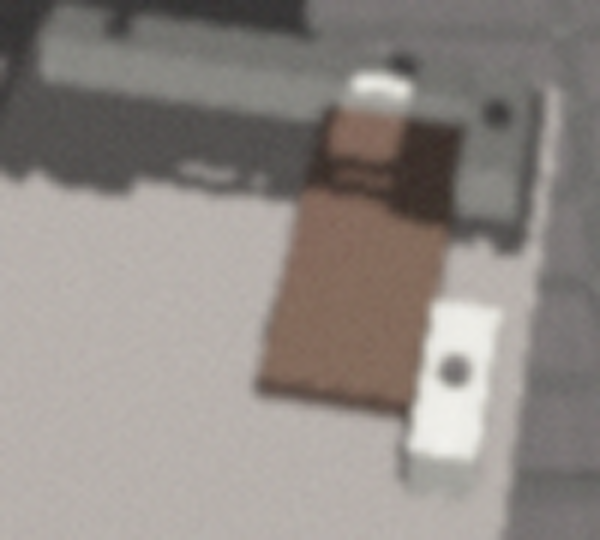

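View pics/c2.png

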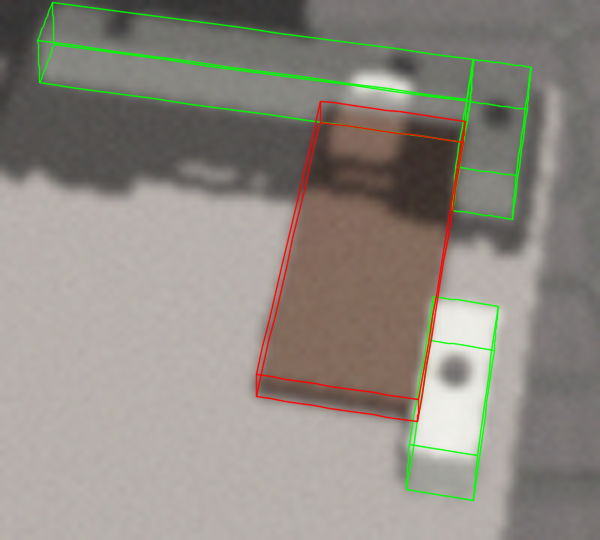

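View pics/q8w.png

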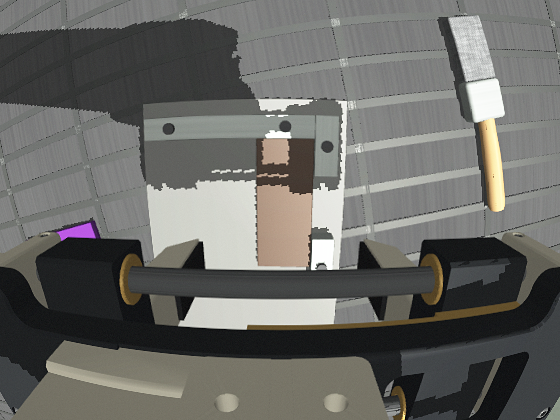

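Run:
```python
from bench import robot
from h import *
import pickle
s=robot.observe();T=toolT(s);c=robot.capture("wrist");pickle.dump((s,c),open("wq8.pkl","wb"))
im=c["pixels"][90:280,235:355]
cv2.imwrite("pics/q9.png",cv2.resize(im,None,fx=4,fy=4,interpolation=cv2.INTER_NEAREST)[:600])
cv2.imwrite("pics/q9b.png",cv2.resize(im,None,fx=4,fy=4,interpolation=cv2.INTER_NEAREST)[300:])
```

```text
(no output)
```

View pics/q9.png

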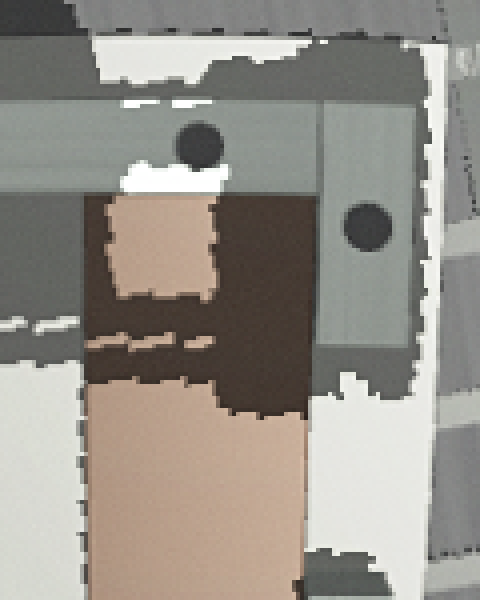

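View pics/q9b.png

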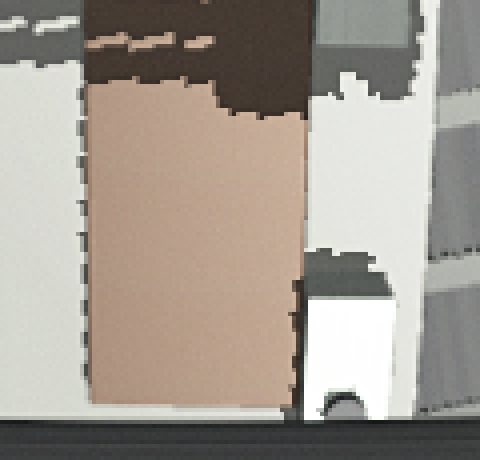

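Run:
```python
from h import *
import pickle
s,c=pickle.load(open("wq8.pkl","rb"));T=toolT(s);F=fr(.5018,-.2581,0,-.1877)
g=lambda u,v,z:((at_z(c,(235+u/4-.5,90+v/4-.5),z,T)-F[:3,3])@F[:3,:3]*1e3).round(1)
print("plate end near",g(95,704,.016),g(280,706,.016))
print("fence front top L,R",g(10,194,.026),g(310,194,.026),"outer top back",g(200,100,.026))
print("plate left edge",g(84,200,.016),g(90,700,.016),"right",g(309,380,.016),g(304,540,.016),g(297,700,.016))
print("block face top",g(318,195,.026),g(317,345,.026),"lower block",g(304,600,.026),g(304,700,.026),"block upper end y",g(360,346,.026),"lower block top end",g(350,597,.026))
print("base edges right",g(446,60,.006),g(415,700,.006),"top",g(300,36,.006))
```

```text
plate end near [ 17.9 -29.7  16. ] [ 61.6 -29.9  16. ]
fence front top L,R [ 3.2 89.2 26. ] [65.2 89.  26. ] outer top back [ 42.6 108.3  26. ]
plate left edge [17.6 87.2 16. ] [ 16.7 -28.7  16. ] right [66.4 47.9 16. ] [66.  11.3 16. ] [ 65.5 -28.4  16. ]
block face top [66.9 88.8 26. ] [67.1 57.3 26. ] lower block [65.6  0.5 26. ] [ 66.4 -23.8  26. ] block upper end y [76.2 57.2 26. ] lower block top end [75.8  1.2 26. ]
base edges right [ 96.9 118.9   6. ] [ 95.5 -33.2   6. ] top [ 64.3 123.3   6. ]
```

The plate sits tight and square within measurement error, with about 1 mm uncertainty. Now I'll regrip it slightly higher so the fingertips clear the sloping bed.

Emit:
play_rows:
  rows:
    - [-0.8,0.05,0.0005,0,0]
    - [-0.8,0.04,0.0005,0,0]
    - [-0.8,0.025,0.0005,0,0]
    - [-0.8,0.012,0,0,0]
    - [-0.8,0,0,0,0]
    - [-0.8,0,0,0,0]

```text
time_s: 18.2
position: [0.5499, -0.2364, 0.0805]
ee_rot: [-74.6, 89.1, -175.4]
ft_force: [0.5, -0.2, 0.4]
finger_gap: 0.0828
```

```bash
python3 sqlook.py
```

```text
tip in sq mm [42.3 30.  20.5] yaw err -0.009999999999999787 F in sq [ 0.5 -0.1  0.4] z 0.0805 gap 0.0828 t 18.2
```

Emit:
play_rows:
  rows:
    - [-0.8,0.0033,-0.001,0,0]
    - [-0.8,0,0,0,0]
    - [0,0,0,0,0]
    - [0.5,0,0,0,0]
    - [1,0,0,0,0]
    - [1,0,0,0,0]
    - [1,0,0,0,0]
    - [1,0,0,0,0]
  force: 25

```text
time_s: 19.2
position: [0.5482, -0.236, 0.0761]
ee_rot: [-77.1, 89.1, -177.8]
ft_force: [1.2, -0.5, -1.2]
finger_gap: 0.0491
```

```bash
python3 sqlook.py
```

```text
tip in sq mm [40.5 30.1 16.1] yaw err -0.009999999999999787 F in sq [ 1.3 -0.3 -1.2] z 0.0761 gap 0.0491 t 19.2
```

Emit:
play_rows:
  rows:
    - [1,-0.01,0,0,0]
    - [1,-0.025,0,0,0]
    - [1,-0.04,0,0,0]
    - [1,-0.045,0,0,0]
    - [1,-0.045,0,0,0]
    - [1,0,0,0,0]
    - [1,0,0,0,0]

```text
time_s: 20.08
position: [0.5494, -0.2355, 0.2399]
ee_rot: [-79.9, 88.9, 179.3]
ft_force: [0.3, -0.3, -6.0]
finger_gap: 0.0496
```

```bash
python3 sqlook.py l1
```

```text
tip in sq mm [ 41.5  30.8 179.9] yaw err -0.019999999999999574 F in sq [ 0.3 -0.3 -6. ] z 0.2399 gap 0.0496 t 20.075
```

View pics/l1w.png

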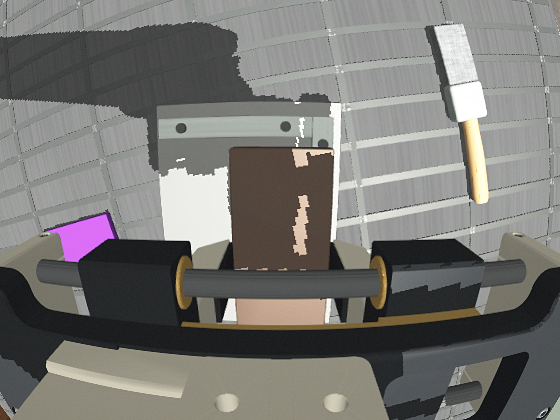

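Run:
```python
from h import *
import pickle
A=np.array
a,b=pickle.load(open("p0.pkl","rb"));s,w=pickle.load(open("wbed.pkl","rb"));T=toolT(s)
k=5;o=A((255,220))
for n,cam,(x0,y0) in [("ba",a,(255,225)),("bb",b,(290,160))]:
    i=cv2.resize(cam["pixels"][y0:y0+80,x0:x0+110],None,fx=7,fy=7,interpolation=cv2.INTER_CUBIC);cv2.imwrite(f"pics/{n}.png",i)
O=lambda P:A(P)/1e3
obs=[(a,None,O([[158,55,0],[158,-55,0]]),A([[252,55],[312,137]])/2.5+[230,205],1),
(w,T,O([[158,-55,0],[158,55,0]]),A([[529,77],[44,83]])[::1]/3.7+[170,140],1),
(w,T,O([[0,0,0],[60,0,5]]),A([[257.5,278.3],[252.6,243.1]]),.6),
(a,None,O([[0,0,0],[60,0,5]]),A([[278.1,283.1],[302.9,267.1]]),.6),
(b,None,O([[0,0,0],[60,0,5]]),A([[318.3,187.9],[303,176.6]]),.6)]
# left in wrist image = tool -y = (-.238,-.971) = bed +y
obs[1]=(w,T,O([[158,-55,0],[158,55,0]]),A([[529,77],[44,83]])/3.7+[170,140],1)
f=lambda p:np.concatenate([((proj(c,app(bedT(*p),P),t)-u)*g).ravel() for c,t,P,u,g in obs])
r=least_squares(f,[.628,.2237,-.24],loss="soft_l1");print(r.x,f(r.x).round(1))
print("spot",app(bedT(*r.x),O([60,0,5])))
```

```text
[ 0.62813963  0.22430053 -0.23770789] [-0.5 -0.  -0.2  0.4  0.6 -0.2 -0.4  0.1 -0.4 -1.7  0.3  1.1  1.1  0.2
 -0.3 -0.1  0.4  1.1 -0.7  0.5]
spot [[0.57893382 0.23622254 0.07758303]]
```

View pics/ba.png

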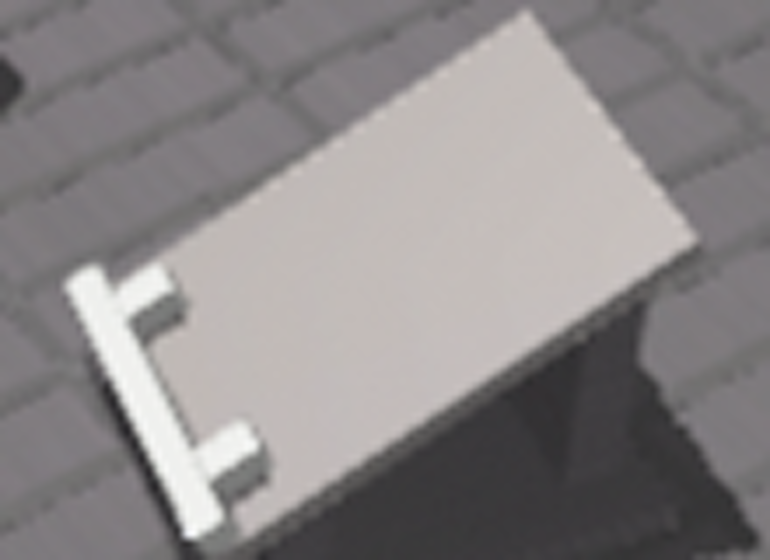

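Emit:
play_rows:
  rows:
    - [1,0,0,0,-0.1]
    - [1,0,0,0,-0.16]
    - [1,0,0,0,-0.16]
    - [1,0,0,0,-0.16]
    - [1,0,0,0,-0.16]
    - [1,0,0,0,-0.16]
    - [1,0,0,0,-0.16]
    - [1,0,0,0,-0.16]
    - [1,0,0,0,-0.16]
    - [1,0,0,0,-0.14]
    - [1,0,0,0,0]

```text
time_s: 21.6
position: [0.5499, -0.2358, 0.2395]
ee_rot: [-169.7, 88.9, 176.5]
ft_force: [-0.4, -0.2, -3.8]
finger_gap: 0.0493
```

```bash
cat > bl.py <<'E'
from bench import robot
from h import *
import sys
s=robot.observe();T=toolT(s);B=bedT(.6281,.2243,-.2377)
g=s["position"]+T[:3,0]*.0651   # plate centre if at grip
e=(g-B[:3,3])@B[:3,:3]*1e3
print("t",s["time_s"],"pos",s["position"].round(4),"centre in bed",e.round(1),"yaw err",(np.degrees(np.arctan2(T[1,1],T[0,1]))-(90-np.degrees(.2377))).round(2),"F",s["ft_force"].round(1),"gap",round(s["finger_gap"],4),"q7",s["qpos"][6].round(),"tilt",T[:3,0].round(3))
if len(sys.argv)>3:
    w=app(B,[float(v)/1e3 for v in sys.argv[1:4]])[0]; print("shift",(T[:3,:3].T@(w-g)).round(4))
E
python3 bl.py 78 0 60
```

```text
t 21.6 pos [ 0.5499 -0.2358  0.2395] centre in bed [ 33.3 465.8 128.9] yaw err -0.14 F [-0.4 -0.2 -3.8] gap 0.0493 q7 82.0 tilt [-0.019  0.001 -1.   ]
shift [ 0.0396  0.4658 -0.0722]
```

Emit:
play_rows:
  rows:
    - [1,0,0.02,-0.0042,0]
    - [1,0,0.035,-0.0074,0]
    - [1,0,0.045,-0.0095,0]
    - [1,0,0.045,-0.0095,0]
    - [1,0,0.045,-0.0095,0]
    - [1,0,0.045,-0.0095,0]
    - [1,0,0.045,-0.0095,0]
    - [1,0,0.045,-0.0095,0]
    - [1,0,0.045,-0.0095,0]
    - [1,0,0.045,-0.0095,0]
    - [1,0,0.025,-0.005,0]
    - [1,0,0.015,-0.0034,0]
    - [1,0,0.01,-0.002,0]
    - [1,0,0,0,0]
    - [1,0,0,0,0]
    - [1,0,0,0,0]

```text
time_s: 23.6
position: [0.5658, 0.2377, 0.2405]
ee_rot: [-161.8, 89.0, -175.6]
ft_force: [0.2, -0.6, -4.6]
finger_gap: 0.0501
```

```bash
python3 bl.py 78 0 5
cat > bv.py <<'E'
from bench import robot
from h import *
import sys
s=robot.observe();T=toolT(s);B=bedT(.6281,.2243,-.2377)
a=robot.capture("scene");b=robot.capture("side");c=robot.capture("wrist")
k=3.3;x0,y0=250,180;i1=cv2.resize(a["pixels"][y0:y0+140,x0:x0+120],None,fx=k,fy=k,interpolation=cv2.INTER_CUBIC)
x1,y1=245,100;i2=cv2.resize(b["pixels"][y1:y1+140,x1:x1+120],None,fx=k,fy=k,interpolation=cv2.INTER_CUBIC)
if len(sys.argv)>2:
    draw(i1,a,BED,B,(255,255,0),None,k,np.array((x0,y0)));draw(i2,b,BED,B,(255,255,0),None,k,np.array((x1,y1)))
cv2.imwrite(f"pics/{sys.argv[1]}.png",np.hstack([i1,i2]))
i=c["pixels"].copy();draw(i,c,BED,B,(255,255,0),T);cv2.imwrite(f"pics/{sys.argv[1]}w.png",i)
E
python3 bv.py b1
```

```text
t 23.6 pos [0.5658 0.2377 0.2405] centre in bed [118.4   2.   84.7] yaw err -0.16 F [ 0.2 -0.6 -4.6] gap 0.0501 q7 34.0 tilt [-0.017 -0.001 -1.   ]
shift [ 0.0894  0.0025 -0.0003]
```

View pics/b1.png

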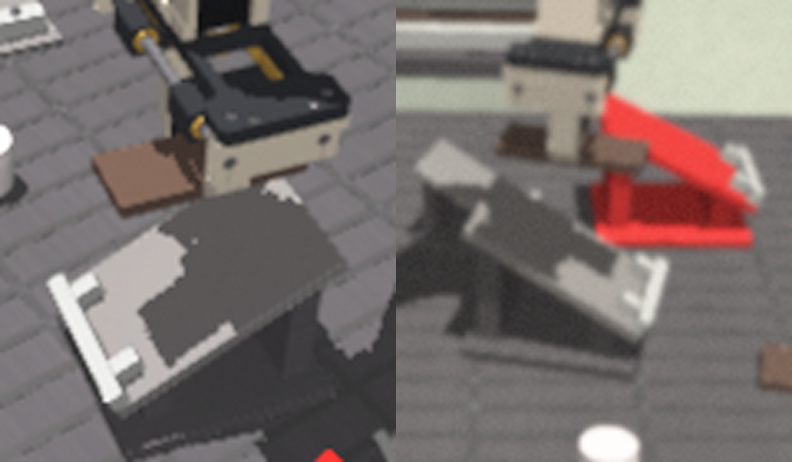

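View pics/b1w.png

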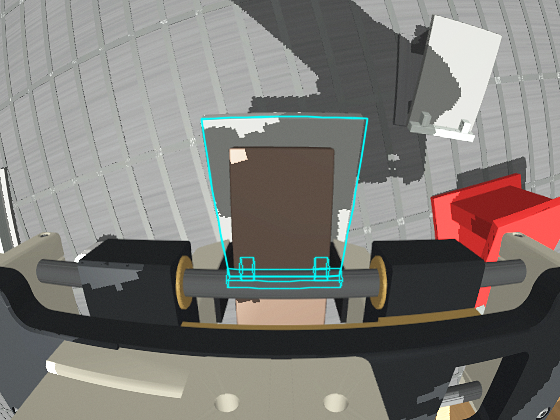

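Emit:
play_rows:
  rows:
    - [1,0.015,0.001,0,0.001]
    - [1,0.018,0.001,0,0.001]
    - [1,0.013,0,0,0]
    - [1,0.005,0,0,0]
    - [1,0,0,0,0]
    - [1,0,0,0,0]

```text
time_s: 24.5
position: [0.5654, 0.2413, 0.1901]
ee_rot: [-166.0, 89.1, -179.8]
ft_force: [0.6, -0.4, -5.3]
finger_gap: 0.0496
```

```bash
python3 bl.py 78 0 5; python3 bv.py b2
```

```text
t 24.5 pos [0.5654 0.2413 0.1901] centre in bed [95.8 -1.5 39.7] yaw err -0.16 F [ 0.6 -0.4 -5.3] gap 0.0496 q7 32.0 tilt [-0.016 -0.    -1.   ]
shift [ 0.039  -0.0014  0.0001]
```

View pics/b2.png

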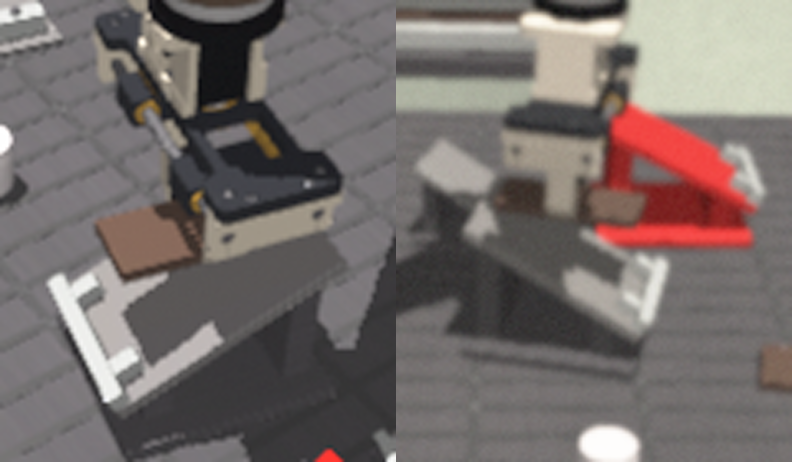

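View pics/b2w.png

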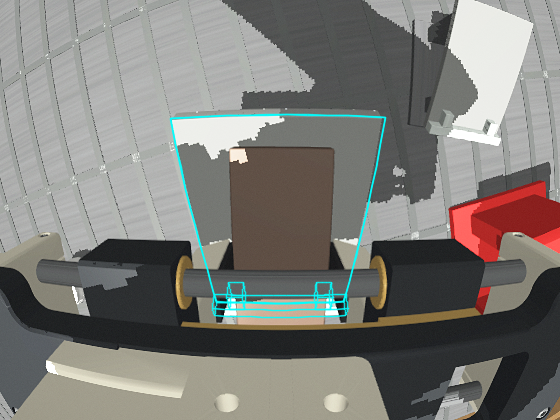

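Emit:
play_rows:
  rows:
    - [1,0.004,-0.0007,0,0]
    - [1,0.004,-0.0007,0,0]
    - [1,0.003,0,0,0]
    - [1,0.003,0,0,0]
    - [1,0.003,0,0,0]
    - [1,0,0,0,0]

```text
time_s: 25.4
position: [0.5647, 0.2397, 0.1725]
ee_rot: [-165.1, 89.1, -178.9]
ft_force: [1.5, -0.0, -3.5]
finger_gap: 0.0493
```

```bash
python3 bl.py 78 0 5; python3 bv.py b3
```

```text
t 25.4 pos [0.5647 0.2397 0.1725] centre in bed [87.8  0.2 24. ] yaw err -0.17 F [ 1.5 -0.  -3.5] gap 0.0493 q7 31.0 tilt [-0.016 -0.    -1.   ]
shift [0.0214 0.0003 0.0001]
```

View pics/b3.png

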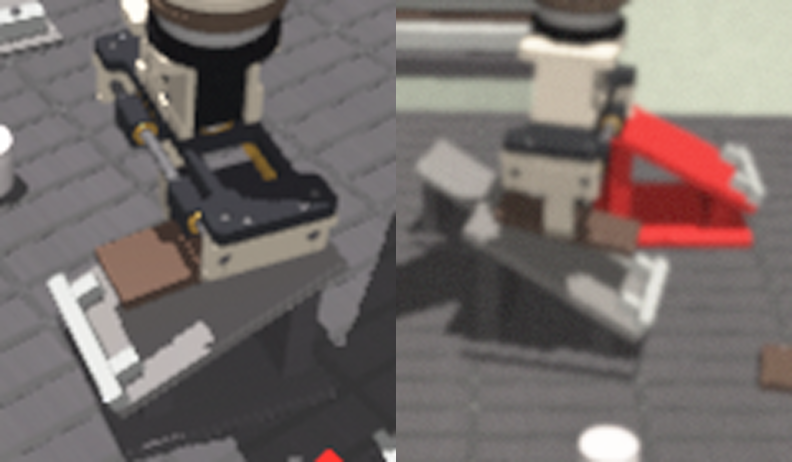

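View pics/b3w.png

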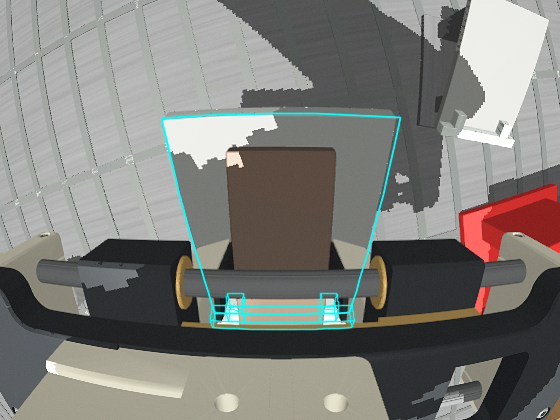

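Emit:
play_rows:
  rows:
    - [1,0.003,0,0,0]
    - [1,0.003,0,0,0]
    - [1,0.003,0,0,0]
    - [1,0.003,0,0,0]
    - [1,0.003,0,0,0]
    - [1,0,0,0,0]

```text
time_s: 26.3
position: [0.564, 0.2396, 0.1573]
ee_rot: [-164.3, 89.0, -178.1]
ft_force: [-0.3, -0.8, -2.0]
finger_gap: 0.0494
```

```bash
python3 bl.py 78 0 5; python3 bv.py b4
```

```text
t 26.3 pos [0.564  0.2396 0.1573] centre in bed [81.3  0.5 10.2] yaw err -0.16 F [-0.3 -0.8 -2. ] gap 0.0494 q7 31.0 tilt [-0.017 -0.001 -1.   ]
shift [0.0061 0.0005 0.0005]
```

View pics/b4.png

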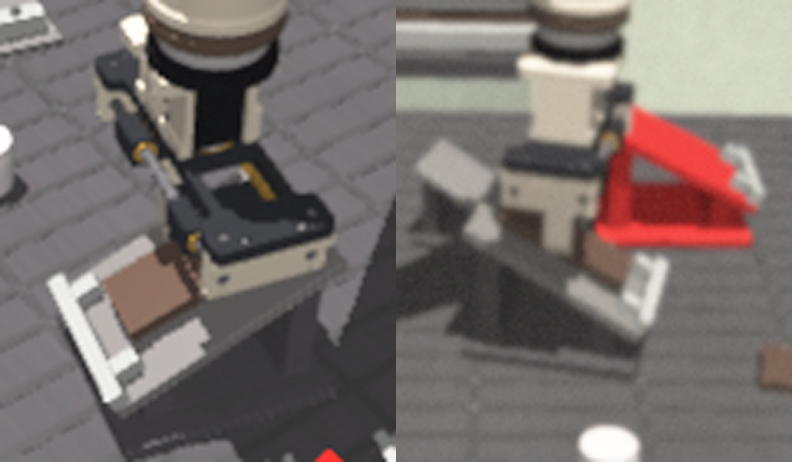

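View pics/b4w.png

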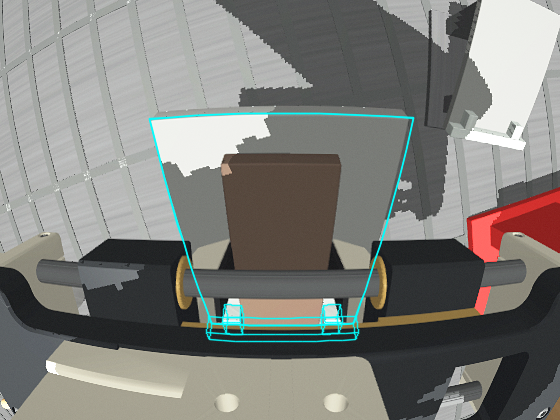

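Emit:
play_rows:
  rows:
    - [1,0.002,0,0,0]
    - [1,0.0015,0,0,0]
    - [1,0.0015,0,0,0]
    - [1,0,0,0,0]

```text
time_s: 26.95
position: [0.5643, 0.2396, 0.1528]
ee_rot: [-164.2, 89.1, -178.0]
ft_force: [0.6, -1.0, 0.6]
finger_gap: 0.0494
```

```bash
python3 bl.py 62 0 5; python3 bv.py b5
```

```text
t 26.95 pos [0.5643 0.2396 0.1528] centre in bed [78.9  0.4  6.4] yaw err -0.17 F [ 0.6 -1.   0.6] gap 0.0494 q7 31.0 tilt [-0.016 -0.001 -1.   ]
shift [0.0089 0.0005 0.0144]
```

View pics/b5.png

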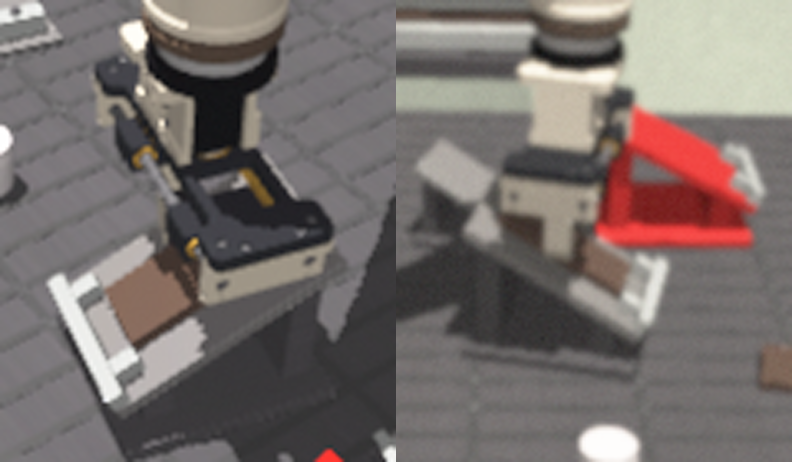

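View pics/b5w.png

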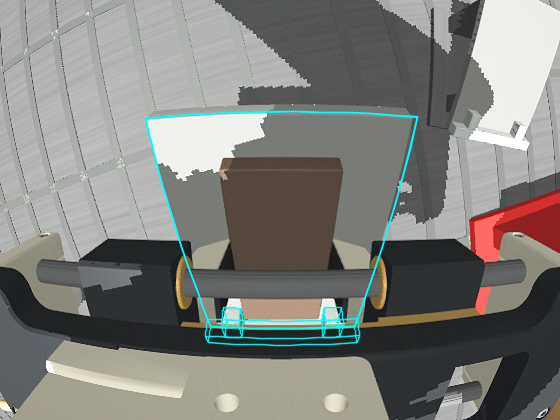

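Emit:
play_rows:
  rows:
    - [1,0.0012,-0.0003,0,0]
    - [1,0.0014,-0.0002,0.0025,0.001]
    - [1,0.0013,0,0.0025,0.001]
    - [1,0.0013,0,0.0025,0.001]
    - [1,0.0013,0,0.0025,0]
    - [1,0,0,0,0]

```text
time_s: 27.85
position: [0.5747, 0.2373, 0.147]
ee_rot: [-168.6, 89.2, 177.5]
ft_force: [1.5, -0.1, 5.0]
finger_gap: 0.0495
```

```bash
python3 bl.py 60 0 5; python3 bv.py b6
```

```text
t 27.85 pos [0.5747 0.2373 0.147 ] centre in bed [66.7  0.1  6.3] yaw err -0.34 F [ 1.5 -0.1  5. ] gap 0.0495 q7 31.0 tilt [-0.014  0.001 -1.   ]
shift [0.0042 0.0001 0.0053]
```

View pics/b6.png

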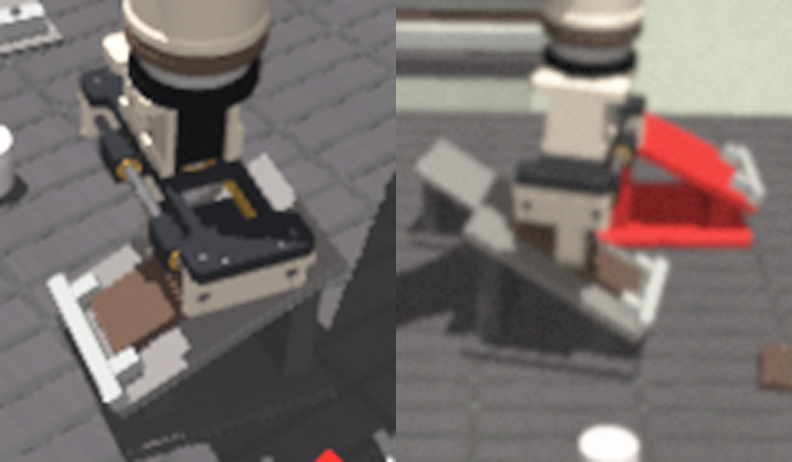

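View pics/b6w.png

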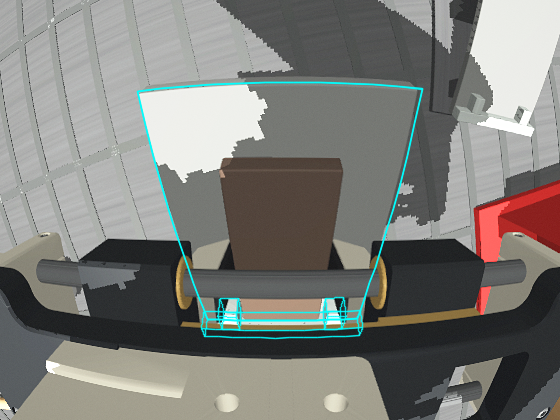

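Emit:
play_rows:
  rows:
    - [1,0.0008,0,0.0014,-0.003]
    - [1,0.0008,0,0.0014,-0.003]
    - [1,0.0008,0,0.0014,0]
    - [1,0.0008,0,0.0014,0]
    - [1,0,0,0,0]

```text
time_s: 28.62
position: [0.5798, 0.2362, 0.1441]
ee_rot: [-168.6, 89.2, 177.8]
ft_force: [-1.1, 0.1, 9.2]
finger_gap: 0.0492
```

```bash
python3 bl.py 60 0 5
```

```text
t 28.625 pos [0.5798 0.2362 0.1441] centre in bed [60.7  0.   6.2] yaw err 0.02 F [-1.1  0.1  9.2] gap 0.0492 q7 32.0 tilt [-0.014  0.001 -1.   ]
shift [0.0014 0.     0.0001]
```

Emit:
play_rows:
  rows:
    - [1,0.0005,0,0.001,0]
    - [1,0.0005,0,0.001,0]
    - [1,0.0005,0,0.001,0]
    - [1,0,0,0,0]

```text
time_s: 29.12
position: [0.5802, 0.2363, 0.1439]
ee_rot: [-164.6, 89.0, -178.2]
ft_force: [-9.3, -1.7, 23.0]
finger_gap: 0.0498
```

```bash
python3 bl.py 60 0 5; python3 bv.py b7
```

```text
t 29.125 pos [0.5802 0.2363 0.1439] centre in bed [60.4 -0.1  6.2] yaw err 0.07 F [-9.3 -1.7 23. ] gap 0.0498 q7 32.0 tilt [-0.018 -0.001 -1.   ]
shift [ 0.0013 -0.0001 -0.0001]
```

View pics/b7.png

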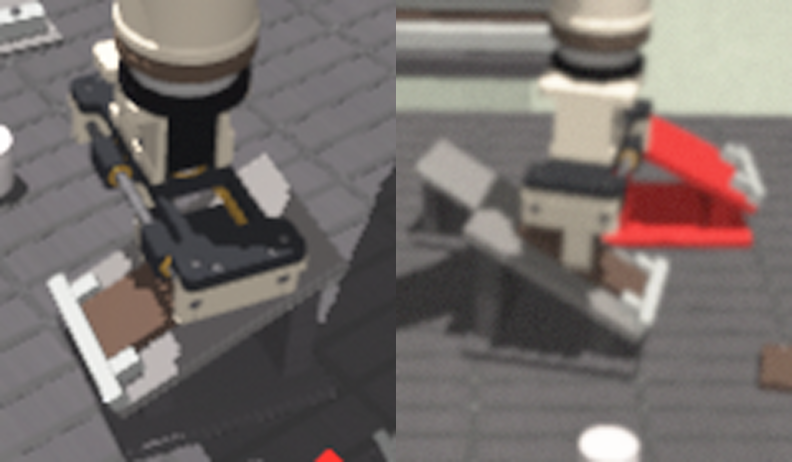

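View pics/b7w.png

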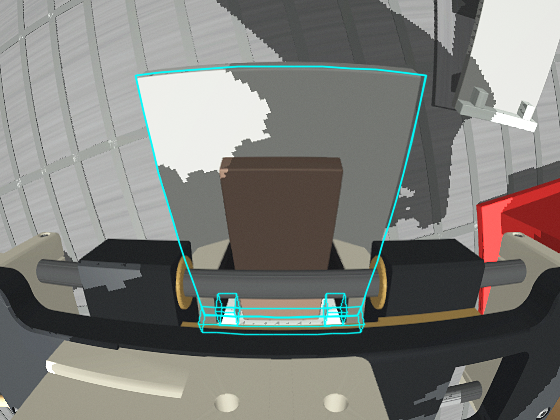

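Emit:
play_rows:
  rows:
    - [1,-0.0008,0,-0.0003,0]
    - [1,-0.0007,0,0,0]
    - [1,0,0,0,0]

```text
time_s: 29.65
position: [0.5802, 0.2362, 0.144]
ee_rot: [-166.9, 89.0, 179.5]
ft_force: [-5.4, 0.1, 13.0]
finger_gap: 0.0494
```

```bash
python3 bl.py 60 0 5
```

```text
t 29.65 pos [0.5802 0.2362 0.144 ] centre in bed [60.5 -0.   6.2] yaw err 0.07 F [-5.4  0.1 13. ] gap 0.0494 q7 32.0 tilt [-0.018  0.    -1.   ]
shift [ 0.0013 -0.     -0.0001]
```

Emit:
play_rows:
  rows:
    - [1,-0.0008,0,0,0]
    - [1,-0.0004,0,0,0]
    - [1,0,0,0,0]
    - [-0.05,0,0,0,0]
    - [-0.15,0,0,0,0]
    - [-0.3,0,0,0,0]
    - [-0.4,0,0,0,0]
    - [-0.4,0,0,0,0]

```text
time_s: 30.65
position: [0.5817, 0.2345, 0.1436]
ee_rot: [-163.8, 89.0, -177.4]
ft_force: [-0.6, 0.2, -0.2]
finger_gap: 0.0637
```

```bash
python3 bl.py 60 0 5; python3 bv.py b8
```

```text
t 30.65 pos [0.5817 0.2345 0.1436] centre in bed [58.6  1.4  6.8] yaw err -0.02 F [-0.6  0.2 -0.2] gap 0.0637 q7 32.0 tilt [-0.017 -0.001 -1.   ]
shift [ 0.0009  0.0014 -0.0021]
```

View pics/b8w.png

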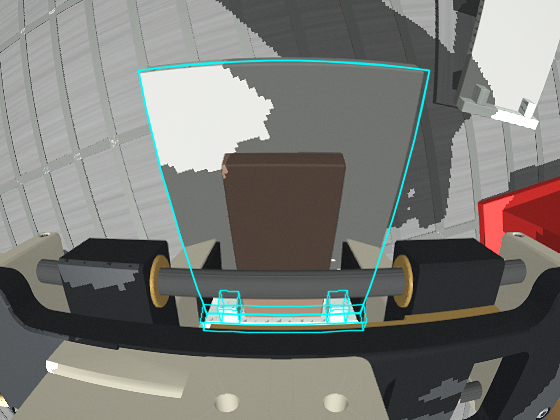

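Released. Forces are near zero, so I'll lift straight up and back to check the placing.

Emit:
play_rows:
  rows:
    - [-0.6,-0.004,0.001,-0.001,0]
    - [-0.6,-0.01,0,0,0]
    - [-0.6,-0.03,0,0,0]
    - [-0.6,-0.05,0,0,0]
    - [-0.6,-0.05,0,0.02,0]
    - [-0.6,-0.02,0,0.04,0]
    - [-0.6,0,0,0.04,0]
    - [-0.6,0,0,0,0]
    - [-0.6,0,0,0,0]

```text
time_s: 31.92
position: [0.68, 0.2131, 0.3062]
ee_rot: [-166.8, 89.0, 179.7]
ft_force: [0.3, 1.2, 0.8]
finger_gap: 0.0734
```

```bash
python3 bl.py
python3 - <<'E'
from bench import robot
from h import *
s=robot.observe();T=toolT(s);B=bedT(.6281,.2243,-.2377);P=B.copy();P[:3,3]=app(B,[.06,0,.005])[0]
a=robot.capture("scene");b=robot.capture("side");c=robot.capture("wrist")
out=[]
for dr in (0,1):
  r=[]
  for cam,(x0,y0) in [(a,(255,225)),(b,(255,130))]:
    k=3.6;i=cv2.resize(cam["pixels"][y0:y0+80,x0:x0+110],None,fx=k,fy=k,interpolation=cv2.INTER_CUBIC)
    if dr: draw(i,cam,BED,B,(255,255,0),None,k,np.array((x0,y0)));draw(i,cam,PL,P,(0,0,255),None,k,np.array((x0,y0)))
    r.append(i)
  out.append(np.hstack(r))
cv2.imwrite("pics/f.png",np.vstack(out))
i=c["pixels"].copy();cv2.imwrite("pics/fw0.png",i);draw(i,c,BED,B,(255,255,0),T);draw(i,c,PL,P,(0,0,255),T);cv2.imwrite("pics/fw.png",i)
E
```

```text
t 31.925 pos [0.68   0.2131 0.3062] centre in bed [ 46.2  -1.1 197.6] yaw err 0.04 F [0.3 1.2 0.8] gap 0.0734 q7 42.0 tilt [-0.018  0.    -1.   ]
```

View pics/f.png

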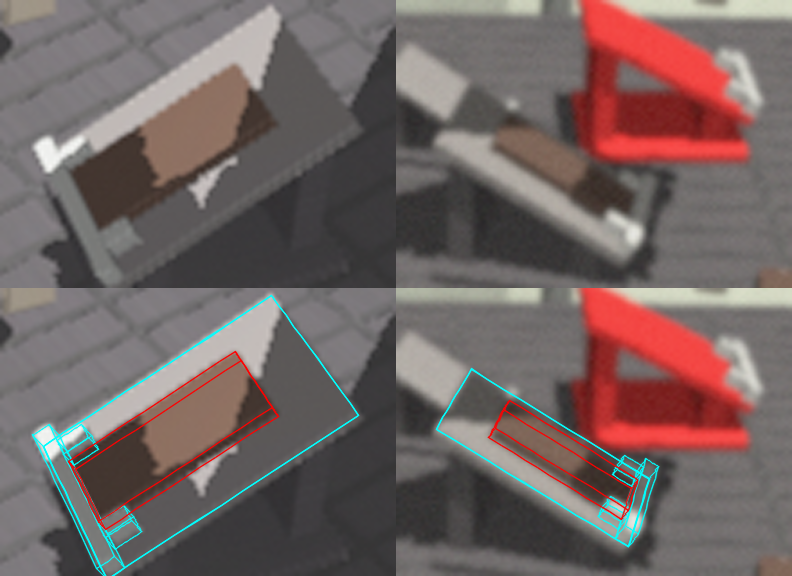

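View pics/fw.png

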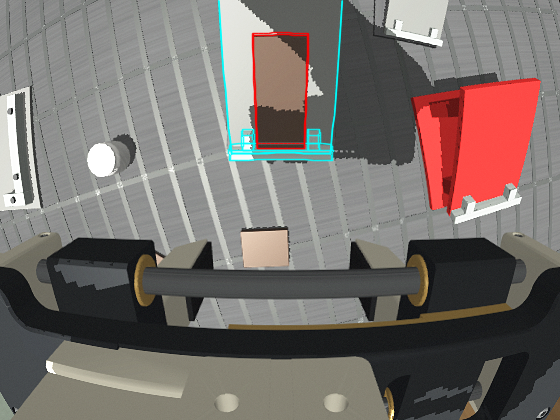

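```bash
python3 -c "
import cv2
i=cv2.imread('pics/fw0.png')[20:170,215:350];cv2.imwrite('pics/fz.png',cv2.resize(i,None,fx=4,fy=4,interpolation=cv2.INTER_CUBIC))"
```

```text
(no output)
```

View pics/fz.png

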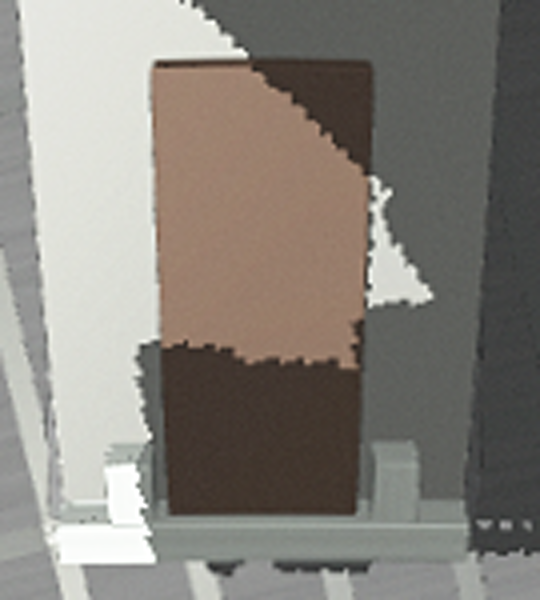

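```bash
python3 -c "
from bench import robot
print(robot.close_job())"
```

```text
the job is handed in; nothing more can be done
None
```

The plate was squared in the corner, then laid on the larger grey inclined rest and released. I handed the job in at about 32 s of the 70 s allowed; no verdict is reported.

- **Squaring:** I slid the gripped plate onto the split fence, with the fingertip in the gap, and then onto the short fence. Both contacts were pressed to about 15 N and stopped hard. I let go, moved clear, and it lay alone for well over 0.3 s. The pictures show it tight and parallel, within about 1 mm. One reading suggested up to 0.8 mm of gap at the split fence, against the 2.5 mm limit. Another put the centre 1 mm past where the short fence allows, so I trust these only to that level.
- **Placing:** The tool can't tilt, so I lowered the plate until its uphill end touched the bed, and it turned flat in the jaws as I went down. I slid it down until the lip pushed back, with the centre at 60.4 mm by the arm's own readings, then eased the load and opened. The fingers showed no force afterwards.
- **Last check:** The pictures show the plate flat, its lower end at the lip, with even gaps of about 3–4 mm to the two cheeks. It matches the ideal position to within a pixel or so. The lip's top edge hides the last millimetre at the lower end, so contact there rests on the force felt.
- **Robot and bystanders:** The robot was clear of everything, and I saw no other thing moved. I did not measure the bystanders' positions again.
- **Early slip:** One early turn ran into the last joint's limit and left the tool leaning about 1 degree for the rest of the job. It caused no visible harm.

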